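# Couple the mended toy train and load its barrel

### The job

Couple the barrel wagon to the red locomotive: tilt the wagon nose down so that its oblong wire loop passes over the wide head of the stud behind the locomotive, then lower it level onto its wheels so that the loop is captive under the head, without forcing it. Then set the wooden barrel upright in the round well of the wagon. Lower both gently rather than dropping them, leave the locomotive standing about where it is, and do not disturb the other things on the mat.

Things in the scene. Friction and masses are not known exactly. Their poses are not given: they have to be found in the camera images.
- loco: Red toy steam locomotive, loose, about 0.65 kg, 235 long with its tongue, 77 wide, 104 high; geared wheels do not turn, so it slides only under several newtons. Origin: middle of its footprint at wheel bottom; x to its front (chimney), y left, z up. Behind: cab and frame end at x = -85 (roof 92 high); a steel tongue 16 wide, top 28 high, runs back to x = -132, with the coupling stud at x = -122.
- stud (a point): Coupling stud behind the locomotive: upright steel neck, diameter 7, 12 tall, on the tongue, under a round brass head, diameter 26, 4.2 thick. This point: on its axis, half way up the neck, 6 above the tongue, 6 below the head's flat underside, 10.2 below the head's top. Between head and locomotive frame 24 is free. Axes as the locomotive's.
- wagon: Toy flat wagon, loose, about 0.26 kg, blue end boards (65 high), four free-running red wheels (diameter 36, at x = +-52, outer faces y = +-37.5). Origin: middle of its footprint at wheel bottom; x to the end with the wire loop (the end to couple), y left, z up. At the other end, x = -106, is a stud for a further wagon, not used here.
- deck (a point): Middle of the wagon's deck block, 33 above the wheel bottoms: wooden block 140 long (x), 56 wide (y), from 20 to 46 high, plain sides, to be gripped across its width between the wheels (free from x = -30 to +30); the wagon balances here. Axes as the wagon's.
- loop (a point): Centre of the wagon's oblong coupling loop, 110 ahead of the wagon's origin, 34 above wheel bottom: a flat ring of steel wire 4 thick, rigid with the wagon, in its x-y plane, clear opening 20 (x) by 38 (y), so level it cannot pass the 26 head. Coupled, with the wagon on its wheels, it lies level with stud, within about 6 along and 15 across. Axes as the wagon's.
- loop_front (a point): Centreline of the loop's front wire, 12 ahead of loop (the rear wire is 12 behind it). With the wagon nose down about 40 degrees this wire goes down between stud head and locomotive, is drawn back under the head until close to the neck, and lowering the tail about it then brings the rear wire down behind the head. Axes as the wagon's.
- well (a point): Centre of the floor of the round well in the middle of the wagon's deck: diameter 45, 10 deep, floor 36 above the wheel bottoms. Axes as the wagon's.
- barrel: Loose toy barrel of pale wood with dark hoops, standing upright, diameter 40 at the middle, 35 at the ends, 55 tall, about 0.06 kg. Origin: centre of its lower end; z up along its axis.
- green_engine: Bystander: small loose green and red toy engine, 92 long, 45 wide, 56 high. Origin: middle of its footprint.
- bit_case: Bystander: loose open black case of screwdriver bits, 60 by 95, 24 high. Origin: centre of its underside.
- spray_can: Bystander: loose blue spray can with a red cap, diameter 53, 156 tall. Origin: centre of its underside.
- screwdriver: Bystander: loose screwdriver with a yellow handle, 170 long. All loose things stand on a flat dark mat whose top is 3 above the work surface (z = 0.003).

How it is judged (in metres and radians):
On the way, in this order (a step that is already met when the one before it is completed fails the run):
1. the loop lies level around the stud's neck, under its head, with the wagon standing level (x of stud in the frame of loop between -0.009 and 0.009 m and y of stud in the frame of loop between -0.018 and 0.018 m and z of stud in the frame of loop between -0.004 and 0.004 m and angle between wagon's own z axis and vertical below 0.06 rad), for 0.3 s.
2. the barrel stands upright in the wagon's well (x of barrel in the frame of well between -0.007 and 0.007 m and y of barrel in the frame of well between -0.007 and 0.007 m and z of barrel in the frame of well below 0.003 m and angle between barrel's own z axis and vertical below 0.1 rad), for 0.2 s.
At the end, for the whole second after the job is handed in: Stud's neck inside the loop (mid-neck within 9 mm along, 18 across, 4 in height of its centre); wagon and locomotive level within 0.06 rad; barrel upright within 0.1 rad in the well, foot within 7 mm of centre along and across and under 3 mm above its floor; all released, at rest (all of step 1 and all of step 2 and angle between loco's own z axis and vertical below 0.06 rad and linear speed of each of wagon, barrel, loco below 0.02 m/s); the robot touches nothing.
It fails at once if the locomotive is shoved more than 40 mm from its place or tipped (distance of loco from where it was at the start of the episode above 0.04 m or angle between loco's own z axis and vertical above 0.3 rad).
It fails at once if the wagon is dropped (falls free from more than about 25 mm) (linear speed of wagon above 0.7 m/s and contact force between the fingers and wagon below 0.1 N).
It fails at once if the barrel is dropped (falls free from more than about 25 mm) (linear speed of barrel above 0.7 m/s and contact force between the fingers and barrel below 0.1 N).
It fails at once if a bystander (green engine, bit case, spray can or screwdriver) is moved more than 30 mm (distance of any of green_engine, bit_case, spray_can, screwdriver from where it was at the start of the episode above 0.03 m).
It fails at once if the loop is forced against the locomotive with more than 25 N (contact force between wagon and loco above 25 N).
It also fails if it takes over 58 s, if anything falls off the work surface, if the arm or the gripper's body presses on something with over 40 N, if the wrist force passes 120 N, or if a joint passes its speed limit or range.

### The arm

A 6-joint arm with a two-finger parallel gripper is mounted at the origin on the work surface. World frame = base frame: x ahead of the robot, y to its left, z up, the work surface at z = 0. Lengths are in m, angles in degrees, forces in N, time in s.
With the tool pointing down it reaches from about 0.4 to 0.825 m from the base axis. Payload 7 kg.
Tool frame: the origin (TCP) lies between the finger pads; the fingertips stand ctrl.nose_length ahead of it and the grasp point (between the pads) lies 2 mm behind it (ctrl.nose_length is the distance from the TCP to the fingertips, in m); z points along the fingers, y is the line along which they close (so a half turn about z gives the same grasp; the last joint's range is limited). The gripper opens to 88 mm and grips with 3 to 60 N. Pads are 19 mm wide; open, the fingers measure 130 mm over their backs; the gripper's body (78 mm by 193 mm) begins 47 mm behind the grasp point.
Start: joints at [-52.305, 20.546, 0.682, 0, -70.136, -16.507], TCP at [0.244, -0.629, 0.209] pointing down, gripper open.
Joint ranges: [-176.03, 176.03], [-82.01, 121.73], [-58.28, 71.71], [-173.87, 95.51], [-174.79, -0.11], [-173.66, 173.66]. Speed limits (degrees/s): [136.94, 136.94, 172.46, 180, 180, 180].

### API

Orientations are given as [roll, pitch, yaw] about the fixed x, y, z axes, in that order (R = Rz(yaw) Ry(pitch) Rx(roll)).
In Python, from plant import ctrl gives the robot as it stands.
- The arm moves only by the tool apply_moves, never from a script. Its argument "commands" is a list of rows, each a list of 3 entries, a list of its own where there are three numbers: the shift along the world's x, y, z in cm, then the turn about the world's z in rad, then the closure, from 0 (fully open) to 1 (shut). In form: [[[x, y, z], turn, jaw], ...]. A call has 1 to 20 rows; each row is the pose to reach, as a shift and turn from the pose commanded when the call began; what a row does not reach only later rows make up. A row lasts 1/12 s, in which the tool goes at most 41.7 mm and 7.16 degrees, less where a joint would pass 70% of its speed; a pose out of reach is approached as far as the arm can. A call with a gripper value outside its range is refused whole. The fingers move at their own pace and stop on an object; the grip force is fixed at half the most. Time passes only in rows, so rows that repeat a pose let the fingers close. It gives the time, the measured TCP pose, the force, the opening and the grip force at its end, in the units of the state.
- ctrl.get_obs(): the state, without advancing time (a new reading comes with each control period).
- ctrl.snapshot(name): name is "side" or "top" or "wrist"; returns a dict with "img" (480x640x3 uint8, red, green, blue), "fx", "fy", "cx", "cy" (pixels), "dist_coeffs" ([k1, k2, p1, p2, k3] as OpenCV has them; the pictures are not rectified), "T" (4x4, takes a point from camera to world coordinates). Camera axes: x right, y up, looking along -z (the intrinsics and any distortion apply to the point x, -y, -z); pixel columns grow to the right and rows downward; lengths in m; the calibration is good to about 2 mm. A picture is of the moment at which its call begins. There is no depth.
- ctrl.close_job(): hands the job in; it is judged then, once.
Trained networks look in a picture, given as the dict that the camera call returned (one of the last four; its "shot" number tells which), for a name from the list of things; names that differ only in an ending like _2 or _b are one class to them, and where a whole thing is asked for, a point or a joint stands for the part that bears it (a point fixed in the world has none). Each returns a list of dicts, best first, with "score" (0 to 1); they miss things now and then, are a little off and sometimes report something else, mostly with a low value. They report only what shows in the picture. A call takes as long as a camera call.
- ctrl.search_frame(picture, target): "at" ([column, row] in pixels, amid what is visible of it).
- ctrl.spot_point(picture, target): "at" ([column, row] in pixels: a listed point, or the origin of a listed thing).
The state is a dict: "clock": time; "joint_pos": joint angles; "qvel": joint speeds; "tau": joint torques, N m; "tool_pos": TCP position; "orientation": TCP orientation; "force": force on the tool from outside, world axes, zero at the start; "moment": the same for the moment, N m; "opening": finger opening in m; "gripper_force": force on a finger pad.
Only numpy, scipy, OpenCV 4.12 (cv2) and the standard library are available. Lean on these libraries where they do the work, as an engineer would, in place of code of your own. Each camera call takes 0.05 s, during which the arm holds its last target. There are 200 camera calls.

## Working session

There is one attempt and no reset: what is moved stays moved. The work goes in short steps, Python scripts to look and compute and a tool call to move; the robot and the scene stay as the last step left them, time stands still between calls to the robot, and variables do not carry over. Pictures are saved under pics/ and viewed, at most 10 in all, crops included, and the job is handed in when it is done.

Besides the shell and the picture viewer there is one more tool, called in YAML: its name, and indented under it one key for each argument. apply_moves: Moves the arm, as the interface text tells. Its arguments: {"type":"object","properties":{"commands":{"type":"array"}},"required":["commands"]}

```bash
mkdir -p pics; cat > h.py <<'E'
import numpy as np, cv2
from plant import ctrl
def ray(p,uv):
    K=np.array([[p["fx"],0,p["cx"]],[0,p["fy"],p["cy"]],[0,0,1.]])
    a=cv2.undistortPoints(np.array([[uv]],float),K,np.array(p["dist_coeffs"],float))[0,0]
    T=np.array(p["T"]); d=T[:3,:3]@np.array([a[0],-a[1],-1]); return T[:3,3],d/np.linalg.norm(d)
def atz(p,uv,z):
    o,d=ray(p,uv); return o+d*(z-o[2])/d[2]
def proj(p,X):
    T=np.array(p["T"]); X=np.atleast_2d(X); c=(X-T[:3,3])@T[:3,:3]; c=c*[1,-1,-1]
    K=np.array([[p["fx"],0,p["cx"]],[0,p["fy"],p["cy"]],[0,0,1.]])
    return cv2.projectPoints(c,np.zeros(3),np.zeros(3),K,np.array(p["dist_coeffs"],float))[0][:,0]
def tri(ps,uvs):
    A=np.zeros((3,3));b=np.zeros(3);R=[ray(p,u) for p,u in zip(ps,uvs)]
    for o,d in R: M=np.eye(3)-np.outer(d,d);A+=M;b+=M@o
    x=np.linalg.solve(A,b); return x,[round(float(np.linalg.norm(np.cross(x-o,d)))*1e3,1) for o,d in R]
def save(p,n,crop=None,s=1):
    im=p["img"][...,::-1]
    if crop: im=im[crop[1]:crop[3],crop[0]:crop[2]]
    cv2.imwrite("pics/"+n,cv2.resize(im,None,fx=s,fy=s,interpolation=cv2.INTER_CUBIC))
def best(p,t):
    r=ctrl.spot_point(p,t); return r[0] if r else None
E
python3 - <<'E'
from h import *
print(ctrl.get_obs(), ctrl.nose_length)
P={n:ctrl.snapshot(n) for n in("top","side")}
for n,p in P.items(): save(p,n+"0.png"); print(n,np.round(np.array(p["T"])[:3,3],3))
H=dict(loco=.003,stud=.037,wagon=.003,deck=.036,loop=.037,loop_front=.037,well=.039,barrel=.003,green_engine=.003,bit_case=.003,spray_can=.003,screwdriver=.015)
for t,z in H.items():
    b={n:best(p,t) for n,p in P.items()}
    s=[t]
    for n in b:
        if b[n]: s+= [n,np.round(b[n]["at"]),round(b[n]["score"],2),np.round(atz(P[n],b[n]["at"],z)[:2],3)]
    if all(b.values()):
        x,e=tri(list(P.values()),[v["at"] for v in b.values()]); s+=["tri",np.round(x,3),e]
    print(*s)
E
```

```text
{'clock': 0.0, 'joint_pos': array([-5.23023155e+01,  2.05898201e+01,  6.33678318e-01, -2.02845265e-02,
       -7.01362967e+01, -1.65064795e+01]), 'qvel': array([-0.03837132, -0.03409336, -0.02797644, -0.17291825,  0.01833409,
       -0.01269571]), 'tau': array([-2.92844870e-04, -5.82713199e+01,  2.93042207e+01,  6.99670494e+00,
        6.88069253e-03, -2.07242474e-04]), 'tool_pos': array([ 0.24377818, -0.62888076,  0.2085397 ]), 'orientation': array([ 1.79905953e+02, -7.98354179e-03, -1.58815696e+02]), 'force': array([-0.59839373, -0.27275998,  0.00462635]), 'moment': array([ 0.0025053 , -0.07818943,  0.03177349]), 'gripper_force': 0.0, 'opening': 0.08779864527644118} 0.017
top [0.431 0.007 1.059]
side [0.355 0.874 0.884]
loco top [240. 266.] 0.97 [0.493 0.179] side [316. 310.] 0.7 [0.493 0.184] tri [ 0.494  0.18  -0.002] [0.6, 0.6]
stud top [298. 266.] 0.89 [0.489 0.062] side [330. 254.] 0.64 [0.489 0.052] tri [0.488 0.061 0.047] [0.3, 0.3]
wagon top [426. 285.] 0.8 [ 0.449 -0.193] side [364. 196.] 0.78 [ 0.443 -0.202] tri [ 0.445 -0.192  0.011] [3.0, 3.0]
deck top [434. 286.] 0.64 
[... 345 characters left out ...]
[434. 286.] 0.74 [ 0.444 -0.201] side [362. 185.] 0.86 [ 0.449 -0.199] tri [ 0.447 -0.201  0.038] [2.5, 2.5]
barrel top [254. 169.] 0.61 [0.692 0.152] side [225. 284.] 0.62 [0.702 0.152] tri [0.697 0.152 0.003] [4.4, 4.4]
green_engine top [329. 165.] 0.92 [ 0.697 -0.004] side [247. 235.] 0.66 [ 0.697 -0.006] tri [ 0.697 -0.004  0.005] [0.1, 0.1]
bit_case top [400. 171.] 0.57 [ 0.681 -0.148] side [271. 196.] 0.92 [ 0.677 -0.159] tri [ 0.676 -0.146  0.014] [2.5, 2.5]
spray_can top [178. 194.] 0.65 [0.643 0.31 ] side [224. 345.] 0.57 [0.654 0.306] tri [0.647 0.309 0.008] [5.1, 5.1]
screwdriver top [195. 328.] 0.9 [0.37 0.27] side [369. 353.] 0.76 [0.372 0.278] tri [0.371 0.272 0.006] [1.2, 1.2]
```

View pics/top0.png

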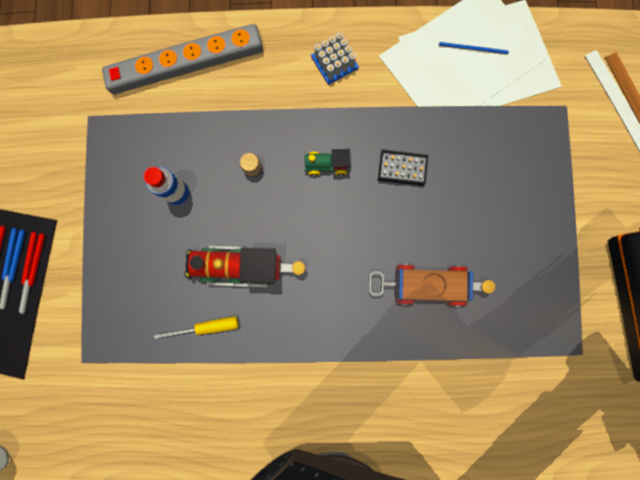

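View pics/side0.png

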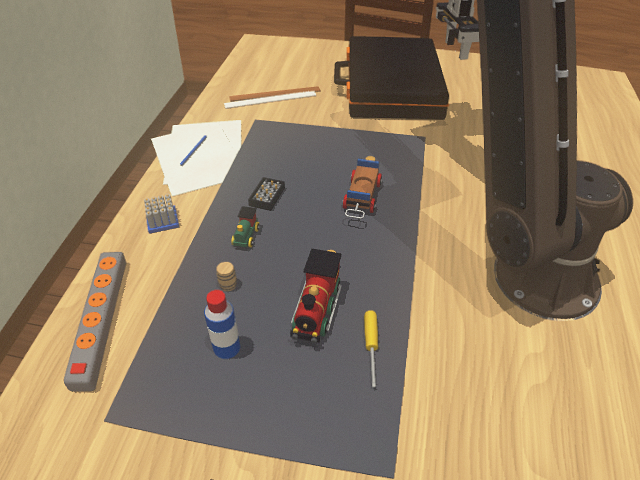

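apply_moves:
  commands:
    - [[20,41,7],1.117,0]
    - [[20,41,7],1.117,0]
    - [[20,41,7],1.117,0]
    - [[20,41,7],1.117,0]
    - [[20,41,7],1.117,0]
    - [[20,41,7],1.117,0]
    - [[20,41,7],1.117,0]
    - [[20,41,7],1.117,0]
    - [[20,41,7],1.117,0]
    - [[20,41,7],1.117,0]
    - [[20,41,7],1.117,0]
    - [[20,41,7],1.117,0]
    - [[20,41,7],1.117,0]
    - [[20,41,7],1.117,0]
    - [[20,41,7],1.117,0]

```text
clock: 2.55
tool_pos: [0.4434, -0.22, 0.2792]
orientation: [180.0, -0.0, -94.9]
force: [0.0, -0.2, -0.4]
opening: 0.0873
gripper_force: 0.0
```

```bash
python3 - <<'E'
from h import *
o=ctrl.get_obs();print(o["clock"],o["tool_pos"],o["orientation"])
P={n:ctrl.snapshot(n) for n in("wrist","side")}
p=P["wrist"];save(p,"w1.png");print(np.array(p["T"]).round(3))
for t,z in dict(loop=.037,loop_front=.037,well=.039,wagon=.003).items():
    for n in P:
        b=best(P[n],t)
        if b: print(t,n,np.round(b["at"]),round(b["score"],2),np.round(atz(P[n],b["at"],z),4)[:2])
E
```

```text
2.55 [ 0.44343504 -0.21999476  0.2792301 ] [ 1.79973237e+02 -3.07280840e-03 -9.48519344e+01]
[[-0.996 -0.082 -0.022  0.438]
 [ 0.084 -0.963 -0.258 -0.289]
 [-0.    -0.259  0.966  0.454]
 [ 0.     0.     0.     1.   ]]
loop wrist [318. 313.] 0.81 [ 0.4533 -0.0906]
loop side [356. 211.] 0.95 [ 0.452  -0.0993]
loop_front side [350. 216.] 0.72 [ 0.4635 -0.0803]
well wrist [314. 221.] 0.59 [ 0.4488 -0.2018]
wagon wrist [312. 212.] 0.76 [ 0.4514 -0.2047]
wagon side [360. 194.] 0.57 [ 0.4552 -0.2079]
```

View pics/w1.png

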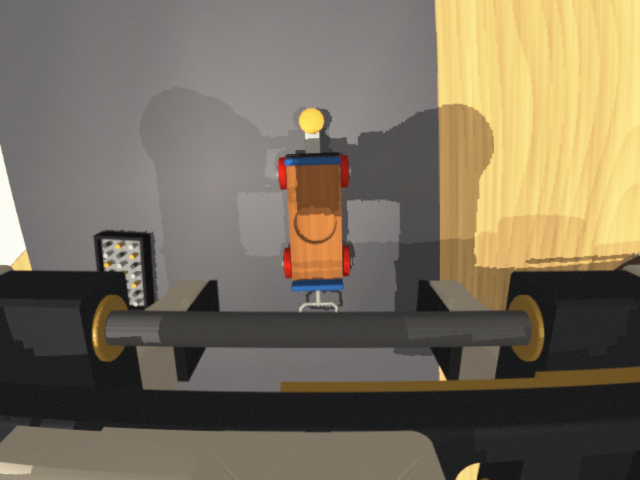

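```bash
python3 - <<'E'
from h import *
p=ctrl.snapshot("wrist")
for n,uv,z in [("studhead",(312,120),.047),("tailL",(285,160),.068),("tailR",(341,160),.068),("frL",(292,286),.068),("frR",(343,286),.068),("well",(315,223),.049),("deckfl",(290,277),.049),("deckfr",(342,277),.049)]:
    print(n,atz(p,uv,z)[:2].round(4))
E
```

```text
studhead [ 0.4422 -0.3069]
tailL [ 0.4717 -0.2705]
tailR [ 0.417  -0.2658]
frL [ 0.4781 -0.1388]
frR [ 0.424  -0.1342]
well [ 0.4483 -0.2009]
deckfl [ 0.4812 -0.1422]
deckfr [ 0.4237 -0.1374]
```

apply_moves:
  commands:
    - [[0.1,-4.8,-4],0.032,0]
    - [[0.1,-4.8,-8],0.032,0]
    - [[0.1,-4.8,-12],0.032,0]
    - [[0.1,-4.8,-15],0.032,0]
    - [[0.1,-4.8,-18],0.032,0.2]
    - [[0.1,-4.8,-20.4],0.032,0.3]
    - [[0.1,-4.8,-20.4],0.032,0.3]
    - [[0.1,-4.8,-20.4],0.032,0.35]
    - [[0.1,-4.8,-20.4],0.032,0.35]
    - [[0.1,-4.8,-20.4],0.032,0.36]
    - [[0.1,-4.8,-20.4],0.032,0.36]
    - [[0.1,-4.8,-20.4],0.032,0.36]

```text
clock: 4.1
tool_pos: [0.4458, -0.2675, 0.0769]
orientation: [-179.9, -0.0, -93.0]
force: [0.6, -0.2, -0.6]
opening: 0.0563
gripper_force: 0.0
```

apply_moves:
  commands:
    - [[0,0,0],0,0.37]
    - [[0,0,0],0,0.37]
    - [[0,0,0],0,0.37]

```text
clock: 4.35
tool_pos: [0.445, -0.2674, 0.0758]
orientation: [-180.0, -0.0, -93.0]
force: [0.3, -0.6, -0.4]
opening: 0.0554
gripper_force: 0.0
```

apply_moves:
  commands:
    - [[0,0,0],0,0.38]
    - [[0,0,0],0,0.38]
    - [[0,0,0],0,0.38]

```text
clock: 4.6
tool_pos: [0.4449, -0.2674, 0.0754]
orientation: [180.0, 0.0, -93.0]
force: [-0.1, -0.2, 0.2]
opening: 0.0541
gripper_force: 0.0
```

apply_moves:
  commands:
    - [[0,0,0],0,0.39]
    - [[0,0,0],0,0.39]
    - [[0,0,0],0,0.39]

```text
clock: 4.85
tool_pos: [0.4449, -0.2674, 0.0754]
orientation: [180.0, 0.0, -93.0]
force: [-0.2, -0.2, -0.3]
opening: 0.0532
gripper_force: 0.0
```

apply_moves:
  commands:
    - [[0,0,0],0,0.4]
    - [[0,0,0],0,0.4]
    - [[0,0,0],0,0.4]

```text
clock: 5.1
tool_pos: [0.4449, -0.2673, 0.0755]
orientation: [-180.0, -0.0, -93.0]
force: [-0.0, 0.9, -0.2]
opening: 0.0526
gripper_force: 0.0
```

apply_moves:
  commands:
    - [[0,0,0],0,0.415]
    - [[0,0,0],0,0.415]
    - [[0,0,0],0,0.415]

```text
clock: 5.35
tool_pos: [0.4449, -0.2674, 0.0755]
orientation: [-180.0, 0.0, -93.0]
force: [1.4, 0.1, 0.3]
opening: 0.0512
gripper_force: 0.0
```

```bash
python3 - <<'E'
from h import *
o=ctrl.get_obs();print(o["clock"],o["opening"],o["gripper_force"],o["force"])
P={n:ctrl.snapshot(n) for n in("wrist","side")}
a=P["wrist"]["img"][150:480,140:500]; b=P["side"]["img"][130:240,300:420]
a=cv2.resize(a,(480,440));b=cv2.resize(b,(320,293))
c=np.zeros((440,800,3),np.uint8);c[:,:480]=a;c[:293,480:]=b
cv2.imwrite("pics/g1.png",c[...,::-1])
E
```

```text
5.35 0.05121968932550979 0.0 [1.44387247 0.08165368 0.30049908]
```

View pics/g1.png

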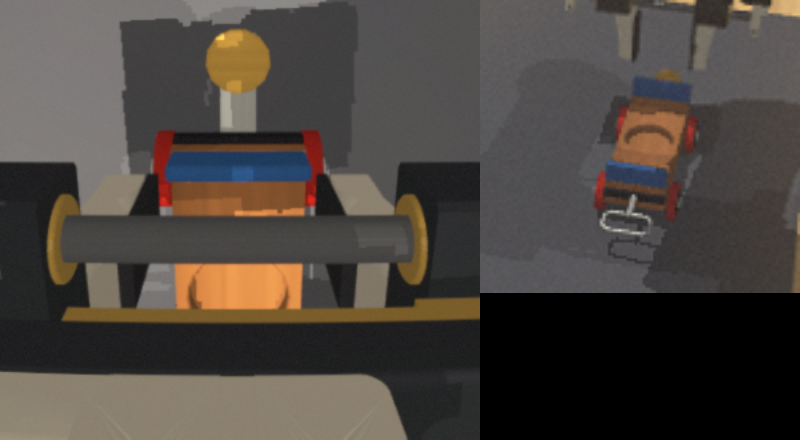

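```bash
python3 - <<'E'
from h import *
o=ctrl.get_obs();t=o["tool_pos"]
P={n:ctrl.snapshot(n) for n in("wrist","side")}
for n,p in P.items():
    for q in ([0,0,0],[0,0,-.017],[.028,0,-.017],[-.028,0,-.017],[0,0,.05]): print(n,q,proj(p,t+np.array(q)).round(0))
    print(np.array(p["T"])[:3,3].round(3))
    for k,z in dict(well=.039,loop=.037).items():
        b=best(p,k)
        if b: print(k,np.round(b["at"]),atz(p,b["at"],z).round(4))
p=P["wrist"]
save(p,"g2.png")
E
```

```text
wrist [0, 0, 0] [[317. 287.]]
wrist [0, 0, -0.017] [[318. 275.]]
wrist [0.028, 0, -0.017] [[264. 277.]]
wrist [-0.028, 0, -0.017] [[371. 272.]]
wrist [0, 0, 0.05] [[317. 338.]]
[ 0.441 -0.337  0.25 ]
side [0, 0, 0] [[368. 158.]]
side [0, 0, -0.017] [[368. 163.]]
side [0.028, 0, -0.017] [[357. 162.]]
side [-0.028, 0, -0.017] [[378. 164.]]
side [0, 0, 0.05] [[369. 141.]]
[0.355 0.874 0.884]
well [361. 184.] [ 0.4521 -0.2023  0.039 ]
loop [352. 214.] [ 0.4588 -0.0874  0.037 ]
```

View pics/g2.png

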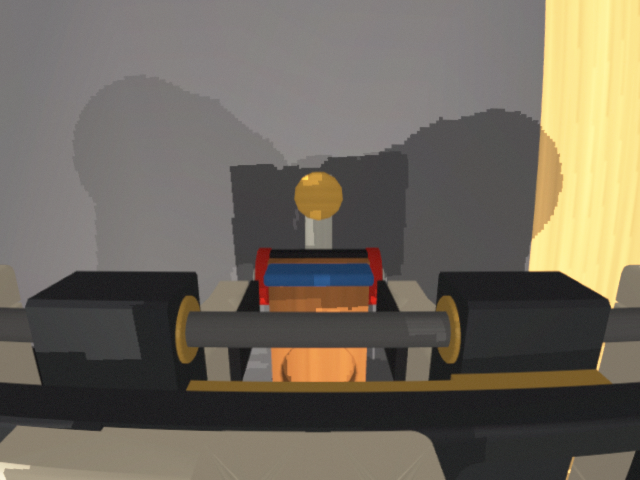

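apply_moves:
  commands:
    - [[0,0,0],0,0.25]
    - [[0,0,0],0,0.25]
    - [[0,0,0],0,0.25]
    - [[0,0,-0.7],0,0.25]
    - [[0,0,-1.4],0,0.25]
    - [[0,0,-1.9],0,0.25]
    - [[0,0,-1.9],0,0.35]
    - [[0,0,-1.9],0,0.37]
    - [[0,0,-1.9],0,0.38]
    - [[0,0,-1.9],0,0.38]
    - [[0,0,-1.9],0,0.38]

```text
clock: 6.67
tool_pos: [0.4452, -0.2674, 0.0567]
orientation: [-180.0, -0.0, -93.0]
force: [-0.2, -0.0, -0.3]
opening: 0.0546
gripper_force: 0.0
```

```bash
python3 - <<'E'
from h import *
o=ctrl.get_obs();print(o["clock"],o["opening"],o["gripper_force"],o["force"],o["tool_pos"])
P={n:ctrl.snapshot(n) for n in("wrist","side")}
a=P["wrist"]["img"][200:430,200:440]; b=P["side"]["img"][110:240,300:420]
a=cv2.resize(a,(480,460));b=cv2.resize(b,(320,347))
c=np.zeros((460,800,3),np.uint8);c[:,:480]=a;c[:347,480:]=b
cv2.imwrite("pics/g3.png",c[...,::-1])
E
```

```text
6.6667 0.05461065311188288 0.0 [-0.18119651 -0.0060841  -0.33491913] [ 0.4451535  -0.26741113  0.05670835]
```

View pics/g3.png

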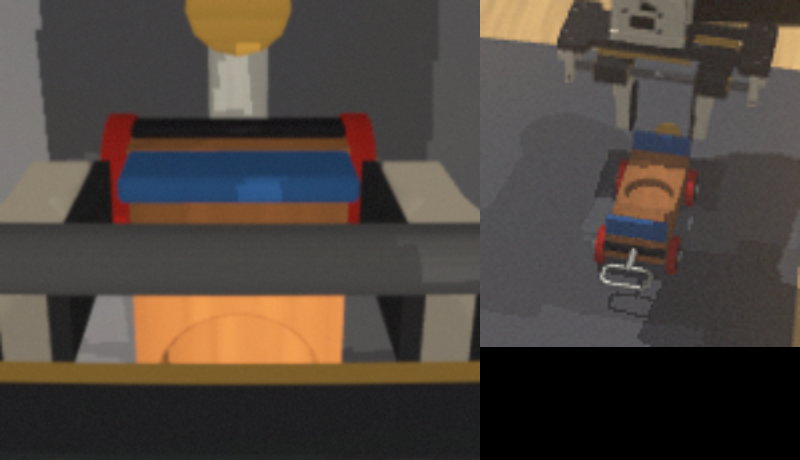

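apply_moves:
  commands:
    - [[0,0,0],0,0.1]
    - [[0,0,0],0,0.1]
    - [[0,0,-0.5],0,0.1]
    - [[0,0,-1],0,0.1]
    - [[0,0,-1.5],0,0.1]
    - [[0,0,-2],0,0.1]
    - [[0,0,-2],0,0.3]
    - [[0,0,-2],0,0.35]
    - [[0,0,-2],0,0.37]
    - [[0,0,-2],0,0.38]
    - [[0,0,-2],0,0.38]
    - [[0,0,-2],0,0.38]

```text
clock: 7.77
tool_pos: [0.445, -0.2674, 0.0367]
orientation: [-180.0, -0.0, -93.0]
force: [-0.1, 0.4, 0.9]
opening: 0.055
gripper_force: 30.0
```

apply_moves:
  commands:
    - [[0,0,0.5],0,0.38]
    - [[0,0,1],0,0.38]
    - [[0,0,1.5],0,0.38]
    - [[0,0,2],0,0.38]
    - [[0,0,2.5],0,0.38]
    - [[0,0,3],0,0.38]
    - [[0,0,3],0,0.38]

```text
clock: 8.35
tool_pos: [0.4456, -0.2676, 0.0677]
orientation: [-179.9, -0.0, -93.0]
force: [0.4, -0.3, -2.6]
opening: 0.0553
gripper_force: 30.0
```

```bash
python3 - <<'E'
from h import *
o=ctrl.get_obs();print(o["clock"],o["opening"],o["gripper_force"],o["force"],o["moment"],o["tool_pos"])
P={n:ctrl.snapshot(n) for n in("wrist","side","top")}
a=P["wrist"]["img"][150:430,180:460]; b=P["side"]["img"][110:240,300:420]
a=cv2.resize(a,(480,480));b=cv2.resize(b,(320,347))
c=np.zeros((480,800,3),np.uint8);c[:,:480]=a;c[:347,480:]=b
cv2.imwrite("pics/g4.png",c[...,::-1])
for n,p in P.items():
    for k in("loop","loop_front","well"):
        bb=best(p,k); 
        if bb: print(n,k,np.round(bb["at"]),round(bb["score"],2),atz(p,bb["at"],.037).round(3))
E
```

```text
8.35 0.05534216509758053 29.99871253967285 [ 0.35360518 -0.29545182 -2.63592335] [-0.06505692  0.03677254 -0.01815641] [ 0.44562671 -0.26758814  0.0677484 ]
wrist well [318. 381.] 0.68 [ 0.449 -0.193  0.037]
side loop [355. 215.] 0.97 [ 0.452 -0.087  0.037]
side loop_front [357. 216.] 0.82 [ 0.447 -0.083  0.037]
side well [362. 179.] 0.58 [ 0.454 -0.228  0.037]
```

View pics/g4.png

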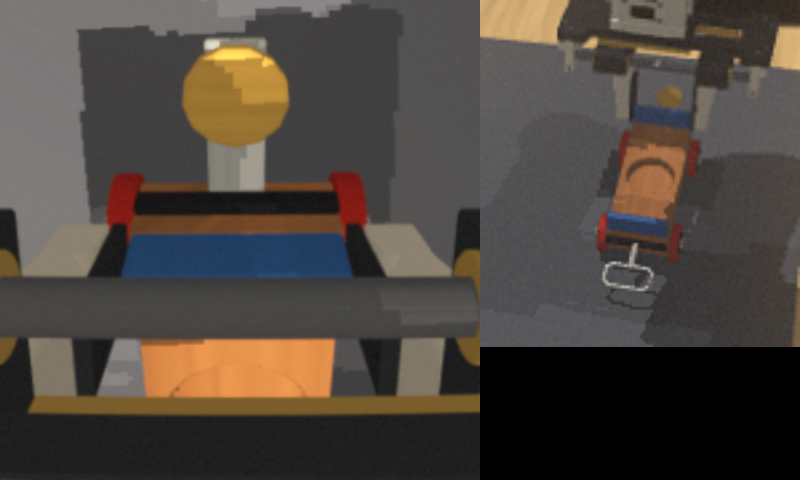

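apply_moves:
  commands:
    - [[0,0,0.5],0,0.38]
    - [[0,0,1],0,0.38]
    - [[0,0,1.5],0,0.38]
    - [[0,0,2],0,0.38]
    - [[0,0,2.5],0,0.38]
    - [[0,0,3],0,0.38]
    - [[0,0,3.5],0,0.38]
    - [[0,0,4],0,0.38]
    - [[0,0,4.5],0,0.38]
    - [[0,0,5],0,0.38]
    - [[0,0,5.4],0,0.38]
    - [[0,0,5.4],0,0.38]

```text
clock: 9.95
tool_pos: [0.4455, -0.2675, 0.1215]
orientation: [-179.9, -0.0, -93.0]
force: [0.7, -0.2, -2.4]
opening: 0.0551
gripper_force: 30.0
```

```bash
python3 - <<'E'
from h import *
o=ctrl.get_obs();print(o["clock"],o["opening"],o["gripper_force"],o["force"],o["moment"],o["tool_pos"])
P={n:ctrl.snapshot(n) for n in("top","side")}
for k in("loop","loop_front","well","stud","loco"):
    r={n:best(p,k) for n,p in P.items()}
    print(k,{n:(np.round(v["at"]),round(v["score"],2)) for n,v in r.items() if v})
    if all(r.values()): print(tri(list(P.values()),[v["at"] for v in r.values()]))
a=P["top"]["img"][220:340,260:500]; b=P["side"]["img"][100:240,290:420]
a=cv2.resize(a,(480,240));b=cv2.resize(b,(320,345))
c=np.zeros((345,800,3),np.uint8);c[:240,:480]=a;c[:345,480:]=b
cv2.imwrite("pics/g5.png",c[...,::-1])
E
```

```text
9.95 0.05514315281831647 29.998652637004852 [ 0.70049933 -0.19252945 -2.44202288] [-0.12548999  0.08130009 -0.0273494 ] [ 0.44549808 -0.26751285  0.12145995]
loop {'side': (array([356., 193.]), 0.85)}
loop_front {'side': (array([354., 199.]), 0.82)}
well {'side': (array([362., 160.]), 0.85)}
stud {'top': (array([296., 264.]), 0.87), 'side': (array([328., 256.]), 0.61)}
(array([0.4911552 , 0.06453762, 0.04256809]), [1.4, 1.4])
loco {'top': (array([239., 265.]), 0.57), 'side': (array([315., 310.]), 0.95)}
(array([0.49580888, 0.18240421, 0.00075652]), [0.2, 0.2])
```

View pics/g5.png

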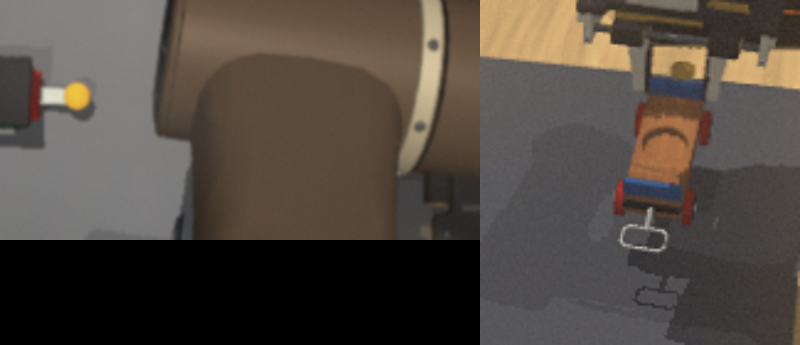

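```bash
cat >> h.py <<'E'
from scipy.optimize import least_squares
PT=dict(loop=(.110,0,.034),loop_front=(.122,0,.034),well=(0,0,.036),deck=(0,0,.033),wagon=(0,0,0))
# wagon held: contact axis at TCP+(0,0,.023); its wagon coords were G (level grasp, TCP z .0367)
ORG=np.array([.448,-.202,.003]); TC0=np.array([.445,-.2674,.0367]); YAW=87.0
def rot(th,yaw):
    from scipy.spatial.transform import Rotation as R
    return R.from_euler("ZY",[yaw,th],degrees=True).as_matrix()
def wpos(tcp,th,p,yaw=YAW,dz=.023):
    g=rot(0,YAW).T@(TC0+[0,0,dz]-ORG)
    return np.array(tcp)+[0,0,dz]+rot(th,yaw)@(np.array(p)-g)
def fit(P,tcp,yaw=YAW,names=("loop","loop_front","well")):
    D=[(p,PT[k],np.array(b["at"]),k) for p in P for k in names if (b:=best(p,k)) and b["score"]>.5]
    f=lambda q:np.concatenate([proj(p,wpos(tcp,q[0],X,yaw)+[q[1],q[2],0])[0]-u for p,X,u,k in D])
    r=least_squares(f,[20,0,0],loss="soft_l1"); return r.x,r.fun.reshape(-1,2).round(1),[d[3] for d in D]
E
python3 - <<'E'
from h import *
o=ctrl.get_obs();t=o["tool_pos"]
P=[ctrl.snapshot("side") for _ in range(2)]
x,f,n=fit(P,t);print(x,f.tolist(),n)
for k in("loop_front","loop","deck"):print(k,wpos(t,x[0],PT[k]).round(4))
E
```

```text
[7.32874796e+00 4.51419043e-04 8.35200134e-03] [[-1.1, 2.6], [1.4, -0.4], [2.0, 1.2], [-1.6, 0.5], [-1.6, -2.3], [1.4, -2.6]] ['loop', 'loop_front', 'well', 'loop', 'loop_front', 'well']
loop_front [ 0.454  -0.0845  0.0969]
loop [ 0.4534 -0.0964  0.0985]
deck [ 0.4477 -0.2055  0.1115]
```

apply_moves:
  commands:
    - [[1.2,3,0],0,0.38]
    - [[2.4,6,0],0,0.38]
    - [[3.5,9,0],0,0.38]
    - [[3.5,10,-1],0,0.38]
    - [[3.5,10,-3],0,0.38]
    - [[3.5,10,-5],0,0.38]
    - [[3.5,10,-6],0,0.38]
    - [[3.5,10,-7],0,0.38]
    - [[3.5,10,-7.6],0,0.38]
    - [[3.5,10,-8.2],0,0.38]
    - [[3.5,10,-8.5],0,0.38]
    - [[3.5,10,-8.5],0,0.38]
    - [[3.5,10,-8.5],0,0.38]

```text
clock: 12.03
tool_pos: [0.4802, -0.1679, 0.0365]
orientation: [-180.0, -0.0, -93.0]
force: [-1.9, -0.3, 7.8]
opening: 0.0553
gripper_force: 30.0
```

```bash
python3 - <<'E'
from h import *
o=ctrl.get_obs();t=o["tool_pos"];print(o["clock"],t,o["force"],o["opening"])
P=[ctrl.snapshot("side"),ctrl.snapshot("top")]
x,f,n=fit(P,t);print(x.round(4),f.tolist(),n)
for p in P:
    for k,z in(("loop_front",.037),("loop",.037),("stud",.037)):
        b=best(p,k)
        if b: print(k,np.round(b["at"],1),round(b["score"],2),atz(p,b["at"],z).round(4)[:2])
print("head",atz(P[1],(298.5,268),.047).round(4))
for k in("loop_front","loop"):print(k,wpos(t,0,PT[k]).round(4))
a=P[1]["img"][220:320,220:420]; b=P[0]["img"][150:330,260:400]
a=cv2.resize(a,(480,240),interpolation=2);b=cv2.resize(b,(320,411))
c=np.zeros((411,800,3),np.uint8);c[:240,:480]=a;c[:411,480:]=b
cv2.imwrite("pics/g6.png",c[...,::-1])
E
```

```text
12.0333 [ 0.48020827 -0.16787465  0.03652984] [-1.92966785 -0.25402479  7.80381239] 0.05532576194388998
[-1.6324 -0.0035  0.0077] [[-0.8, 1.2], [-0.3, -1.0], [4.4, -0.1]] ['loop', 'loop_front', 'well']
loop_front [333.  245.5] 0.57 [0.4857 0.0253]
loop [334.7 239.8] 0.85 [0.485  0.0066]
stud [328.  253.9] 0.95 [0.4921 0.0532]
loop_front [175.  192.9] 0.42 [0.6386 0.3052]
head [0.4843 0.0595 0.047 ]
loop_front [0.4896 0.0194 0.0368]
loop [0.489  0.0074 0.0368]
```

View pics/g6.png

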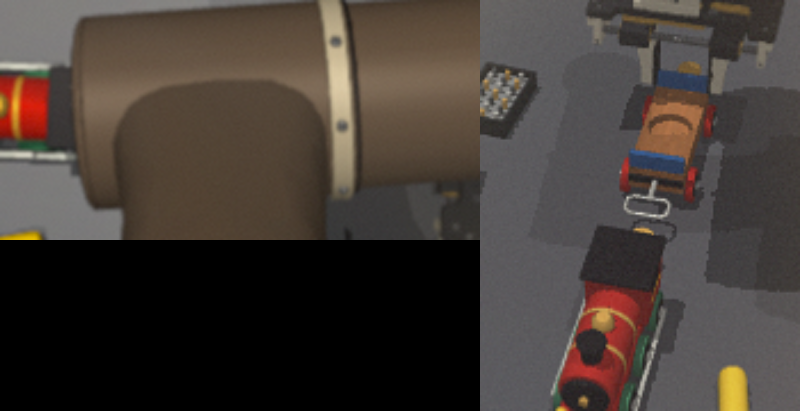

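apply_moves:
  commands:
    - [[0,0,0.1],0,0.38]
    - [[0,0.5,0.1],0,0.38]
    - [[0,1,0.1],0,0.38]
    - [[0.1,1.5,0.1],0,0.38]
    - [[0.1,1.9,0.1],0,0.38]
    - [[0.1,2.3,0.1],0,0.38]
    - [[0.1,2.6,0.1],0,0.38]
    - [[0.1,2.9,0.1],0,0.38]
    - [[0.1,3.2,0.1],0,0.38]
    - [[0.1,3.2,0.1],0,0.38]

```text
clock: 13.57
tool_pos: [0.4816, -0.1348, 0.0366]
orientation: [-179.9, 0.0, -93.0]
force: [0.5, -0.2, 1.5]
opening: 0.0553
gripper_force: 30.0
```

apply_moves:
  commands:
    - [[0,0.15,0],0,0.38]
    - [[0,0.3,0],0,0.38]
    - [[0,0.3,0],0,0.38]

```text
clock: 13.82
tool_pos: [0.4815, -0.1324, 0.0367]
orientation: [-179.9, -0.0, -93.0]
force: [3.2, -2.0, 2.6]
opening: 0.0554
gripper_force: 30.0
```

apply_moves:
  commands:
    - [[0,0.1,1.2],0,0.38]
    - [[0,0.3,2],0,0.38]
    - [[0,0.5,2.8],0,0.38]
    - [[0,0.7,3.6],0,0.38]
    - [[0.1,1,4.4],0,0.38]
    - [[0.1,1.3,5.2],0,0.38]
    - [[0.1,1.6,5.9],0,0.38]
    - [[0.1,2,6.7],0,0.38]
    - [[0.1,2.4,7.4],0,0.38]
    - [[0.1,2.8,8.1],0,0.38]
    - [[0.2,3.3,8.8],0,0.38]
    - [[0.2,3.8,9.5],0,0.38]
    - [[0.2,4.3,10.1],0,0.38]
    - [[0.2,4.9,10.7],0,0.38]
    - [[0.3,5.5,11.3],0,0.38]
    - [[0.3,6.1,11.9],0,0.38]
    - [[0.3,6.6,12.3],0,0.38]
    - [[0.3,6.6,12.3],0,0.38]

```text
clock: 15.32
tool_pos: [0.4846, -0.0654, 0.1605]
orientation: [-179.9, 0.0, -92.9]
force: [0.1, -1.0, -2.1]
opening: 0.0553
gripper_force: 30.0
```

```bash
python3 - <<'E'
from h import *
o=ctrl.get_obs();t=o["tool_pos"];print(o["clock"],t,o["force"],o["opening"])
P=[ctrl.snapshot("side"),ctrl.snapshot("wrist")]
x,f,n=fit(P,t);print(x.round(4),f.tolist(),n)
for k in("loco","stud"):
    b=best(P[0],k);print(k,b and (b,atz(P[0],b["at"],.003 if k=="loco" else .037)))
a=P[1]["img"][120:400,150:490]; b=P[0]["img"][120:330,240:400]
a=cv2.resize(a,(480,395),interpolation=2);b=cv2.resize(b,(320,420))
c=np.zeros((420,800,3),np.uint8);c[:395,:480]=a;c[:420,480:]=b
cv2.imwrite("pics/g7.png",c[...,::-1])
E
```

```text
15.3167 [ 0.48457752 -0.06541821  0.16048718] [ 0.13822969 -1.04189568 -2.05395598] 0.05531424285389722
[ 2.17589e+01 -8.70000e-03  6.30000e-03] [[-0.6, 0.9], [-0.5, -0.4], [5.1, -0.4]] ['loop', 'loop_front', 'well']
loco ({'at': [314.4, 311.1], 'score': 0.75}, array([0.49631621, 0.18857974, 0.003     ]))
stud ({'at': [327.7, 256.9], 'score': 0.87}, array([0.49115188, 0.06233225, 0.037     ]))
```

View pics/g7.png

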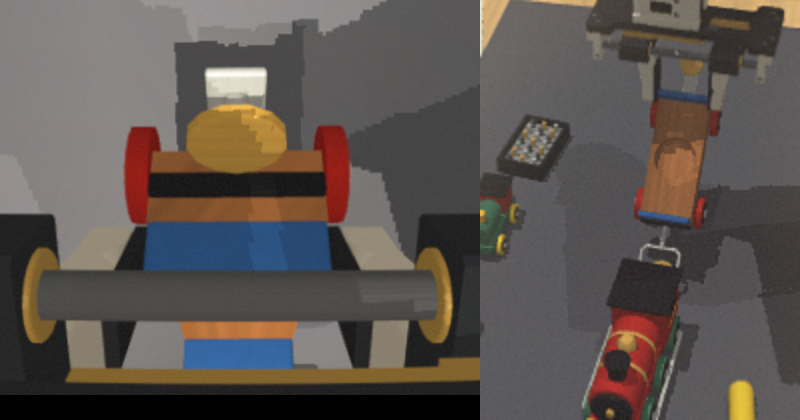

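```bash
cat > f.py <<'E'
from h import *
o=ctrl.get_obs();t=o["tool_pos"]
p=ctrl.snapshot("side")
D=[((-.067,0,.065),(342.5,168)),((.067,0,.065),(334.5,227.5)),((.052,-.0375,.018),(320.5,223.5)),((.052,.0375,.018),(350,225.5)),((0,0,.046),(338,196)),((.098,0,.034),(330,244))]
for free in (0,1):
    def f(q):
        r=[proj(p,wpos(t,q[0],X,87+q[3])+[q[1],q[2] if free else 0,q[4]])[0]-u for X,u in D]
        return np.concatenate(r+[[q[3]*.3,q[4]*1e3/4,q[2]*1e3/4]])
    r=least_squares(f,[20,0,0,0,0],x_scale=[10,.01,.01,3,.01]);q=r.x
    print(q.round(4),r.fun.round(1))
    for k in("loop_front","loop"):print(k,(wpos(t,q[0],PT[k],87+q[3])+[q[1],q[2]*free,q[4]]).round(4))
E
python3 f.py
```

```text
[ 3.75076e+01 -0.00000e+00  0.00000e+00  2.04960e+00  1.00000e-03] [-0.4 -1.5 -2.1 -0.3 -1.6 -1.4  2.4  1.2  0.1  2.6  1.6 -0.2  0.6  0.2
  0. ]
loop_front [0.4855 0.0684 0.051 ]
loop [0.4853 0.0589 0.0583]
[ 3.7468e+01  2.0000e-04 -1.4000e-03  2.0551e+00 -2.0000e-04] [-0.4 -1.5 -2.1 -0.4 -1.6 -1.4  2.4  1.1  0.1  2.6  1.6 -0.3  0.6 -0.
 -0.4]
loop_front [0.4857 0.0671 0.05  ]
loop [0.4855 0.0575 0.0573]
```

apply_moves:
  commands:
    - [[0,-0.6,0],0,0.38]
    - [[0,-1.2,0],0,0.38]
    - [[-0.1,-1.9,0],0,0.38]
    - [[-0.1,-2.6,0],0,0.38]
    - [[-0.1,-3.2,0],0,0.38]
    - [[-0.1,-3.6,0.6],0,0.38]
    - [[-0.1,-3.6,1.4],0,0.38]
    - [[-0.1,-3.6,2.2],0,0.38]
    - [[-0.1,-3.6,2.5],0,0.38]
    - [[-0.1,-3.6,2.5],0,0.38]

```text
clock: 16.7
tool_pos: [0.4838, -0.1021, 0.186]
orientation: [-179.8, 0.0, -93.0]
force: [-0.1, 0.3, -2.2]
opening: 0.0553
gripper_force: 30.0
```

```bash
cat > seg.py <<'E'
from h import *
o=ctrl.get_obs();t=o["tool_pos"];print(o["clock"],t,o["force"].round(1))
P={n:ctrl.snapshot(n) for n in("side","top","wrist")}
for n in("side","top"):
    for k in("loco","stud","loop","loop_front","well"):
        b=best(P[n],k)
        if b: print(n,k,np.round(b["at"],1),round(b["score"],2))
def seg(p,lo,hi,box):
    x0,y0,x1,y1=box;h=cv2.cvtColor(p["img"],cv2.COLOR_RGB2HSV)[y0:y1,x0:x1]
    m=cv2.inRange(h,np.array(lo),np.array(hi));n,l,s,c=cv2.connectedComponentsWithStats(m)
    return [(s[i].tolist(),(c[i]+[x0,y0]).round(1).tolist()) for i in range(1,n) if s[i][4]>12]
s=P["side"]
print("blue",seg(s,(100,100,40),(125,255,255),(300,130,380,260)))
print("red",seg(s,(0,150,60),(8,255,255),(300,130,380,250)),seg(s,(172,150,60),(180,255,255),(300,130,380,250)))
print("yellow top",seg(P["top"],(15,120,120),(32,255,255),(280,250,320,285)),"side",seg(s,(15,120,120),(32,255,255),(310,230,350,265)))
g=s["img"][205:265,300:360].astype(int); m=(g.min(2)>135)&(np.ptp(g,axis=2)<40)
for r in range(0,60): 
    print(205+r,"".join("#" if v else "." for v in m[r]))
E
python3 seg.py
```

```text
16.7 [ 0.48384353 -0.10214121  0.18598772] [-0.1  0.3 -2.2]
side loco [316.4 309.5] 0.72
side loop [332.1 228.3] 0.77
side loop_front [330.  234.5] 0.81
side well [339.7 180.6] 0.85
blue [([36, 17, 21, 4, 30], [346.7, 148.3]), ([22, 75, 26, 7, 82], [334.0, 208.1])]
red [([29, 22, 4, 13, 27], [329.9, 157.3]), ([58, 27, 5, 12, 33], [359.5, 162.2]), ([21, 65, 4, 13, 34], [322.2, 200.0]), ([50, 69, 6, 16, 50], [352.1, 206.4])] []
yellow top [] side []
205 ............................................................
206 ............................................................
207 ............................................................
208 ............................................................
209 ............................................................
210 ............................................................
211 ............................................................
212 ............................................................
213 ............................................................
214 ...........................................................
[... 2551 characters left out ...]
..................................................
255 ............................................................
256 ............................................................
257 ............................................................
258 ............................................................
259 ............................................................
260 ............................................................
261 ............................................................
262 ............................................................
263 ............................................................
264 ............................................................
```

```bash
cat > f2.py <<'E'
from h import *
o=ctrl.get_obs();t=o["tool_pos"]
p=ctrl.snapshot("side")
D=[((.122,0,.034),(332.5,234.6),3),((.098,0,.034),(332.5,223.8),3),((.110,-.021,.034),(323,229),3),((.110,.021,.034),(342.3,229.5),3),
((.052,-.034,.018),(322.2,200),1),((.052,.034,.018),(352.1,206.4),1),((-.052,-.034,.018),(329.9,157.3),1),((-.052,.034,.018),(359.5,162.2),1),((0,0,.036),(339.7,180.6),1)]
for s in (1,4):
    def f(q):
        r=[w*(proj(p,wpos(t,q[0],X,87+q[3])+[q[1],q[2],q[4]])[0]-u) for X,u,w in D]
        return np.concatenate(r+[[q[3]*.3,q[4]*1e3/s,q[2]*1e3/s]])
    r=least_squares(f,[35,0,0,0,0],x_scale=[10,.01,.01,3,.01]);q=r.x
    print(q.round(4),r.fun.round(1))
    for k in("loop_front","loop"):
        w=wpos(t,q[0],PT[k],87+q[3])+[q[1],q[2],q[4]];print(k,w.round(4),"rel tcp",(w-t).round(4))
E
python3 f2.py; python3 - <<'E'
from h import *
p=ctrl.snapshot("top");q=ctrl.snapshot("side")
for im,box in((p,(282,250,316,286)),(q,(312,238,346,262))):
    x0,y0,x1,y1=box;a=im["img"][y0:y1,x0:x1].astype(int)
    m=(a[...,0]-a[...,2]>60)&(a[...,0]>110)&(a[...,1]-a[...,2]>30)
    ys,xs=np.nonzero(m);print(len(xs),xs.mean()+x0 if len(xs) else 0,ys.mean()+y0 if len(xs) else 0, (xs.min()+x0,xs.max()+x0,ys.min()+y0,ys.max()+y0) if len(xs) else 0)
    if len(xs): print(atz(im,(xs.mean()+x0,ys.mean()+y0),.047).round(4))
E
```

```text
[ 4.11896e+01  5.60000e-03 -7.00000e-04  2.50870e+00  7.00000e-04] [-2.   0.2  2.7  0.2  0.6 -3.  -0.7  3.  -0.1  2.6  0.  -0.  -1.1  0.2
 -0.9 -1.3 -0.1 -0.5  0.8  0.7 -0.7]
loop_front [0.4892 0.0231 0.0676] rel tcp [ 0.0063  0.1254 -0.1168]
loop [0.4891 0.014  0.0755] rel tcp [ 0.0062  0.1164 -0.1089]
[ 4.02857e+01  5.50000e-03 -8.00000e-04  2.61640e+00  9.00000e-04] [-2.  -0.   2.7  0.   0.6 -3.1 -0.6  2.8 -0.1  2.6  0.1 -0.  -1.2  0.3
 -0.9 -1.2 -0.  -0.6  0.8  0.2 -0.2]
loop_front [0.4889 0.0252 0.0698] rel tcp [ 0.0059  0.1275 -0.1146]
loop [0.4888 0.016  0.0775] rel tcp [ 0.0059  0.1183 -0.1069]
0 0 0 0
13 331.15384615384613 251.15384615384616 (np.int64(327), np.int64(335), np.int64(250), np.int64(252))
[0.4852 0.0534 0.047 ]
```

apply_moves:
  commands:
    - [[-0.2,1,0],0,0.38]
    - [[-0.4,2,0],0,0.38]
    - [[-0.4,3,0],0,0.38]
    - [[-0.4,4,0],0,0.38]
    - [[-0.4,5,0],0,0.38]
    - [[-0.4,5.7,0],0,0.38]
    - [[-0.4,6.2,0],0,0.38]
    - [[-0.4,6.2,0],0,0.38]

```text
clock: 18.17
tool_pos: [0.4791, -0.0392, 0.1845]
orientation: [-180.0, 0.0, -92.9]
force: [0.1, -0.2, -3.4]
opening: 0.0556
gripper_force: 30.0
```

```bash
python3 - <<'E'
from h import *
o=ctrl.get_obs();t=o["tool_pos"];print(o["clock"],t,o["force"].round(1))
s=ctrl.snapshot("side")
w=t+np.array([.006,.1265,-.1155]);print(w.round(4),proj(s,w),"head",proj(s,[.4848,.062,.047]))
g=s["img"][232:266,310:354].astype(int)
for r in range(34):
    print(232+r,"".join("Y" if (v[0]-v[2]>60 and v[0]>110 and v[1]-v[2]>30) else "#" if v.min()>125 and np.ptp(v)<45 else "k" if v.max()<55 else "." for v in g[r]))
E
```

```text
18.1667 [ 0.47909563 -0.03923325  0.18452327] [ 0.1 -0.2 -3.4]
[0.4851 0.0873 0.069 ] [[328.6026642  255.03114783]] head [[330.65595511 253.96141411]]
232 .................kkkkkkkkkkkk.k.............
233 ........................kkkkkkkkkkk.........
234 ...........................kkkkkkkkkkk......
235 .................................k.k........
236 ......................................k.....
237 ................k...k...........k...........
238 ........................k...........k.......
239 ........................k...................
240 ..........................k.................
241 ...................k.#......................
242 .....................#......................
243 .............#####..##........k.............
244 ...........##.....######.....k...k.......k..
245 ..........##............#####...............
246 ..........#.................##..............
247 ..........#........k...k...k.##......k.k...k
248 ..........#...............k.k.#.k..k......kk
249 ...k......#............k....k.#.k.....k.....
250 .kkkkkkkk...................k.#.......k.....
251 .kkkkkkkkkkkkkkk..YYY..Y....k.#kk.k.......k.
252 kkkkkkkkkkkkkkkkkkkkk...Y.k.k#..k....k......
253 kkkkkkkkkkkkkkkkkkkkkkkkk.kk.#.k.........k..
254 kkkkkkkkkkkkkkkkkkkkkkkkkkkkkkkk.......k....
255 kkkkkkkkkkkkkkkkkkkkkkkkkkkkkkkk............
256 kkkkkkkkkkkkkkkkkkkkkkkkkkkkkkkk...k........
257 kkkkkkkkkkkkkkkkkkkkkkkkkkkkkkkk..k.........
258 kkkkkkkkkkkkkkkkkkkkkkkkkkkkkkk.............
259 kkkkkkkkkkkkkkkkkkkkkkkkkkkkkkk.............
260 kkkkkkkkkkkkkkkkkkkkkkkkkkkkkk..k...........
261 kkkkkkkkkkkkkkkkkkkkkkkkkkkkkk.....k........
262 kkkkkkkkkkkkkkkkkkkkkkkkkkkkkk..............
263 kkkkkkkkkkkkkkkkkkkkkkkkkkkkk.....k.........
264 kkkkkkkkkkkkkkkkkkkkkkkkkkkkk...............
265 kkkkkkkkkkkkkkkkkkkkkkkkkkkk....k.....k.....
```

apply_moves:
  commands:
    - [[0,0,-0.6],0,0.38]
    - [[0,0,-1.2],0,0.38]
    - [[0,0,-1.8],0,0.38]
    - [[0,0,-2.3],0,0.38]
    - [[0,0,-2.7],0,0.38]
    - [[0,0,-3.1],0,0.38]
    - [[0,0,-3.5],0,0.38]
    - [[0,0,-3.5],0,0.38]
    - [[0,0,-3.5],0,0.38]

```text
clock: 18.97
tool_pos: [0.479, -0.0403, 0.1494]
orientation: [180.0, 0.0, -93.0]
force: [0.5, 0.7, -0.8]
opening: 0.0553
gripper_force: 30.0
```

```bash
cat > v.py <<'E'
from h import *
o=ctrl.get_obs();t=o["tool_pos"];print(o["clock"],t,o["force"].round(1),o["moment"].round(3))
s=ctrl.snapshot("side")
w=t+np.array([.006,.1265,-.1155]);print(w.round(4),proj(s,w))
for k in("loop","well","loco","stud"):
    b=best(s,k)
    if b:print(k,np.round(b["at"],1),round(b["score"],2))
g=s["img"][240:262,310:354].astype(int)
for r in range(22):
    print(240+r,"".join("Y" if (v[0]-v[2]>60 and v[0]>110 and v[1]-v[2]>30) else "#" if v.min()>125 and np.ptp(v)<45 else "k" if v.max()<55 else "." for v in g[r]))
E
python3 v.py
```

```text
18.9667 [ 0.47897149 -0.04026354  0.14938507] [ 0.5  0.7 -0.8] [0.361 0.267 0.024]
[0.485  0.0862 0.0339] [[328.57361474 266.1185056 ]]
loop [330.6 258.7] 0.87
well [335.9 212.7] 0.74
loco [318.3 307.9] 0.74
stud [330.1 256.5] 0.86
240 ..................................YY.....k..
241 ...........k.......................Y.....k..
242 ..........kkkkkkk........................kk.
243 ............kkkkkkkkkkk..................kk.
244 ..................kkkkkkkkkk................
245 ........................kkkkkkkkkkk........k
246 ............................kkkkkkkk........
247 ..................................k.....k..k
248 ..............................k...k...k.....
249 ..kk.............k.k....k...................
250 .kkkkkkkkk.................................k
251 .kkkkkkkkkkkkkkk..YY#..Y.......k............
252 .kkkkkkkkkkkkkkkkkk.....Y...........k......k
253 kkkkkkkkkkkkkkkkkkkkkkkkk.kk.k..k.k..k....k.
254 kkkkkkkkkkkkkkkkkkkkkkkkkkkkkkkk............
255 kkkkkkkkkkkkkkkkkkkkkkkkkkkkkkkk...k.k.k....
256 kkkkkkkkkkkkkkkkkkkkkkkkkkkkkkkk..k.........
257 kkkkkkkkkk.kkkkkkkkkkkkkkkkkkkk......k....k.
258 kkkkkkkkkkkkkkkkkkkkkkkkkkkkkkk............k
259 kkkkkkkkkkkkkkkkkkkkkkkkkkkkkk..k...........
260 kkkkkkkkkkkkkkkkkkkkkkkkkkkkkk............k.
261 kkkkkkkkkkkkkkkkkkkkkkkkkkkkk....k.....k...k
```

apply_moves:
  commands:
    - [[0,-0.3,0],0,0.38]
    - [[0,-0.6,0],0,0.38]
    - [[0,-0.9,0],0,0.38]
    - [[0,-1.2,0],0,0.38]
    - [[0,-1.4,0],0,0.38]
    - [[0,-1.6,0],0,0.38]
    - [[0,-1.6,0],0,0.38]

```text
clock: 19.8
tool_pos: [0.479, -0.057, 0.1496]
orientation: [-180.0, -0.0, -93.0]
force: [-0.0, -2.1, 1.2]
opening: 0.0554
gripper_force: 30.0
```

apply_moves:
  commands:
    - [[0,-0.2,0],0,0.38]
    - [[0,-0.4,0],0,0.38]
    - [[0,-0.4,0],0,0.38]

```text
clock: 20.05
tool_pos: [0.4789, -0.0607, 0.1495]
orientation: [-180.0, -0.0, -93.0]
force: [-0.2, -1.3, 1.2]
opening: 0.0555
gripper_force: 30.0
```

```bash
python3 v.py
```

```text
20.05 [ 0.47894618 -0.06069627  0.14953179] [-0.2 -1.3  1.2] [-0.361  0.206  0.035]
[0.4849 0.0658 0.034 ] [[330.21416019 259.34874918]]
loop [336.  206.5] 0.73
well [335.6 203.6] 0.76
loco [314.6 305.3] 0.96
stud [328.4 253.9] 0.81
240 ..................................kkkk......
241 .........................k..................
242 .....................k.......k............k.
243 .....................k......................
244 ....................k.......k...............
245 ....................k.....k.................
246 ................k...k.##.k........k...k.....
247 ....................k.#..k..k........k...k..
248 ..............######.##.................k...
249 ..kk........##......######..................
250 .kkkkkkkkk..#.kk....Y....#####.............k
251 .kkkkkkkkkkkkkkk.YYYYYYY.k...##.............
252 kkkkkkkkkkkkkkkkkkk...YYY..k..#.............
253 kkkkkkkkkkkkkkkkkkkkkkkkk.kkkk.#............
254 kkkkkkkkkkkkkkkkkkkkkkkkkkkkkkk...........k.
255 kkkkkkkkkkkkkkkkkkkkkkkkkkkkkkk........k....
256 kkkkkkkkkkkkkkkkkkkkkkkkkkkkkkk...k.........
257 kkkkkkkkkkkkkkkkkkkkkkkkkkkkkk..............
258 kkkkkkkkkkkkkkkkkkkkkkkkkkkkkk..........k.kk
259 kkkkkkkkkkkkkkkkkkkkkkkkkkkkkk...k..k.......
260 kkkkkkkkkkkkkkkkkkkkkkkkkkkkkk............k.
261 kkkkkkkkkkkkkkkkkkkkkkkkkkkkkk.k....k..k....
```

```bash
python3 - <<'E'
from h import *
s=ctrl.snapshot("side")
for th in (36,40):
  for y,z in((.0658,.034),(.0675,.038),(.0658,.050),(.062,.037)):
    r=np.deg2rad(th);print(th,y,z,"rear",proj(s,[.4848,y-.024*np.cos(r),z+.024*np.sin(r)]).round(1),"well~",proj(s,[.484,y-.122*np.cos(r)+.002*np.sin(r),z+.122*np.sin(r)+.002*np.cos(r)]).round(1))
for y in(.060,.0625): print("head back edge",proj(s,[.4848,y-.013,.047]).round(1))
E
```

```text
36 0.0658 0.034 rear [[331.9 248.6]] well~ [[338.6 205.2]]
36 0.0675 0.038 rear [[331.8 247.8]] well~ [[338.5 204.3]]
36 0.0658 0.05 rear [[332.  243.4]] well~ [[338.8 199.6]]
36 0.062 0.037 rear [[332.2 246.4]] well~ [[338.9 203. ]]
40 0.0658 0.034 rear [[331.8 248.5]] well~ [[338.3 204.4]]
40 0.0675 0.038 rear [[331.7 247.7]] well~ [[338.2 203.5]]
40 0.0658 0.05 rear [[331.9 243.3]] well~ [[338.4 198.8]]
40 0.062 0.037 rear [[332.1 246.3]] well~ [[338.6 202.3]]
head back edge [[331.8 249.1]]
head back edge [[331.6 249.9]]
```

apply_moves:
  commands:
    - [[0,-0.3,0],0,0.38]
    - [[0,-0.7,-0.4],0,0.38]
    - [[-0.1,-1.2,-0.9],0,0.38]
    - [[-0.1,-1.8,-1.5],0,0.38]
    - [[-0.1,-2.3,-2.2],0,0.38]
    - [[-0.1,-2.8,-2.8],0,0.38]
    - [[-0.1,-3.2,-3.5],0,0.38]
    - [[-0.2,-3.6,-4.2],0,0.38]
    - [[-0.2,-4,-5],0,0.38]
    - [[-0.2,-4,-5],0,0.38]

```text
clock: 21.18
tool_pos: [0.476, -0.1013, 0.0978]
orientation: [179.9, -0.0, -93.0]
force: [-0.3, 0.1, -1.6]
opening: 0.0552
gripper_force: 30.0
```

```bash
sed -i 's/240:262/228:262/;s/range(22)/range(34)/;s/240+r/228+r/' v.py; python3 v.py; python3 seg.py | grep -E "blue|red"
```

```text
21.1833 [ 0.47595131 -0.10132861  0.09780945] [-0.3  0.1 -1.6] [ 0.247 -0.118 -0.088]
[ 0.482   0.0252 -0.0177] [[334.25121827 262.61039946]]
loop [333.4 253.2] 0.9
well [335.5 213.5] 0.88
loco [316.8 307.6] 0.89
stud [329.8 258.1] 0.59
228 ...............YYYYYYYYYYYYYYYYYYYYYYYYY....
229 ......................YYYYYYYYYYYYYYYYYY....
230 ............................YYYYYYYYYYYY....
231 ..................................YYYYY.....
232 ......................................Y.....
233 ......................................Y.....
234 ......................................Y.....
235 ............................................
236 ............................................
237 ...............kkkk.........................
238 .............kkkkkkkkkkkk..................k
239 ...............kkkkkkkkkkkkkkkk............k
240 .....................kkk..kkkkkkkkkkk......k
241 ...........................k.kkkkkkkkk.....k
242 ......................k.##.......kkkkk.....k
243 ...............k......k.#...k...k...........
244 ................k.kk..k##.kk.k..............
245 .......................##.
[... 352 characters left out ...]
...k.....
253 kkkkkkkkkkkkkkkkkkkkkkkkkkkkkk.#...k........
254 kkkkkkkkkkkkkkkk.kkkkkkkkkkkkkk..k...k...k..
255 kkkk.kkkkkkkkkkkkkkkkkkkkkkkkkk.............
256 kkkkkkkkkkkkkkkkkkkkkkkkkkkkkkk#............
257 kkkkkkkkkkkkkkkkkkkkkkkkkkkkkkk#...........k
258 kkkkkkkkkkkkkkkkkkkkkkkkkkkkkk..............
259 kkkkkkkkkkkkkkkkkkkkkkkkkkkkkk#.............
260 kkkkkkkkkkkkkkkkkkkkkkkkkkkkkk..............
261 kkkkkkkkkkkkkkkkkkk.kkkkkkkkkk..............
blue [([35, 48, 23, 8, 94], [345.7, 181.2]), ([23, 99, 25, 9, 116], [334.2, 232.8])]
red [([30, 56, 4, 12, 24], [331.1, 191.3]), ([58, 60, 5, 15, 39], [359.6, 197.0]), ([20, 95, 5, 15, 36], [321.4, 231.9]), ([49, 100, 6, 15, 55], [351.2, 236.6])] []
```

apply_moves:
  commands:
    - [[0,-0.4,-0.8],0,0.38]
    - [[0,-0.7,-1.5],0,0.38]
    - [[0,-1,-2.3],0,0.38]
    - [[0,-1.3,-3],0,0.38]
    - [[0,-1.5,-3.8],0,0.38]
    - [[0,-1.7,-4.5],0,0.38]
    - [[0,-1.7,-4.5],0,0.38]

```text
clock: 22.67
tool_pos: [0.476, -0.1178, 0.0526]
orientation: [179.9, -0.0, -93.0]
force: [0.6, 0.3, -1.2]
opening: 0.0547
gripper_force: 30.0
```

```bash
python3 v.py; python3 seg.py | grep -E "blue|red"
```

```text
22.6667 [ 0.47595819 -0.11775389  0.05261247] [ 0.6  0.3 -1.2] [ 0.194 -0.156 -0.102]
[ 0.482   0.0087 -0.0629] [[335.05984025 270.79273429]]
loop [329.8 255.5] 0.82
well [337.9 219.3] 0.57
loco [315.  307.6] 0.69
stud [332.7 254. ] 0.92
228 ................YYYYYY.YYYYYYYYYYYYYYYYYY...
229 .................YYYYYYYYYYYYYYYYYYYYYYY...k
230 ......................YYYYYYYYYYYYYYYYYY....
231 ............................YYYYYYYYYYYY....
232 ..................................YYYYYY..k.
233 ......................................YY....
234 ............................................
235 ............................................
236 ......................................Y.....
237 ......................................Y.....
238 ............................................
239 ............................................
240 .............kkkkkk........................k
241 .............kkkkkkkkkk.k..................k
242 .............kkkkkkkkkkk.kkkk..............k
243 ..................kkkkkk#.kkkkkkkkkkk.......
244 ........................##kkkkkkkkkkkk......
245 .......................##
[... 358 characters left out ...]
k..k
253 kkkkk.kkkkkkkkkkkkkkkkkkkkkkk.#....k..k....k
254 kkkkkkkkkkkkkkkkkkkkkkkkkkkkkkk..k...k......
255 kkkkkkkkkkkkkkkkkkkkkkkkkk.kkkk..k..........
256 kkkkkkkkkkkkkk.kkkkkkkkkkkkkkkk#............
257 kkkkkkkkkkkkkkkkkkkkkkkkkkkkkkk.............
258 kkkkkkkkkkkkkkkkkkkkkkkkkkkkkk..............
259 kkkkkkkkkkkkkkkkkkkkkkkkkkkkkk#.............
260 kkkkkkkkkkkkkkkkkkkkkkkkkkkkkk#.............
261 kkkkkkkkkkkkkkkkkkkkkkkkkkkkkk..............
blue [([36, 58, 22, 10, 141], [346.3, 192.4]), ([23, 100, 25, 10, 162], [334.9, 234.6])]
red [([30, 69, 4, 11, 22], [331.1, 203.3]), ([57, 73, 5, 14, 41], [358.9, 209.7]), ([19, 101, 4, 15, 38], [321.1, 238.2]), ([48, 105, 6, 15, 50], [350.4, 242.3])] []
```

apply_moves:
  commands:
    - [[0,-0.1,-0.4],0,0.38]
    - [[0,-0.2,-0.8],0,0.38]
    - [[0,-0.2,-1.2],0,0.38]
    - [[0,-0.2,-1.5],0,0.38]
    - [[0,-0.2,-1.6],0,0.38]
    - [[0,-0.2,-1.6],0,0.38]

```text
clock: 24.07
tool_pos: [0.4772, -0.1194, 0.0382]
orientation: [-180.0, -0.0, -93.0]
force: [1.0, 0.1, 1.2]
opening: 0.0551
gripper_force: 30.0
```

```bash
python3 v.py | grep -v "^2[34]"; python3 seg.py | grep -E "blue|red"; python3 - <<'E'
from h import *
t=ctrl.get_obs()["tool_pos"];s=ctrl.snapshot("side")
for th in(0,4,8):print(th,[proj(s,wpos(t,th,X)).round(1).tolist() for X in((-.067,0,.06),(.067,0,.06),(.098,0,.034),(0,0,.036))], wpos(t,th,PT["loop"]).round(4))
E
```

```text
[ 0.4832  0.0071 -0.0773] [[334.56349066 274.31741655]]
loop [330.8 253.6] 0.93
well [337.3 220.3] 0.75
loco [316.8 308.4] 0.59
stud [327.3 255.3] 0.86
228 ................YYYYYYYYYYYYYYYYYYYYYYYYY...
229 ................Y..YYYYYYYYYYYYYYYYYYYYY....
250 .kkkkkkkkkkkk.###.YYYYYY.kk.k.............k.
251 .kkkkkkkkkkkkkkk..YYYYYYY........k..k.......
252 .kkkkkkkkkkkkkkkkkkkk...YY###...k...k.......
253 kkkkkkkkkkkkkkkkkkkkkkkkkkkk.#.......kk.....
254 kkkkkkkkkkkkkkkkkkkkkkkkkkkkkkkk........k.kk
255 kkkkkkkkkkkkkkkkkkkkkkkkkkkkkkk...k......k..
256 kkkkkkkkkkkkkkkkkkkkkkkkkkkkkkk.......k..k..
257 kkkkkkkkkkkkkkkkkkkkkkkkkkkkkk..............
258 kkkkkkkkkkkkkkkkkkkkkkkkkkkkkkk.............
259 kkkkkkkkkkkkkkkkk.kkkkkkkk.kkk..............
260 kkkkkkkkkkkkkkkkkkkkkkkkkkkkkk..............
261 kkkkkkkkkkkkkkkkkkkkkkkkkkkkkk..............
blue [([36, 63, 22, 10, 149], [346.4, 197.3]), ([23, 100, 25, 11, 175], [334.5, 235.0])]
red [([29, 74, 4, 13, 21], [330.4, 209.1]), ([57, 79, 5, 14, 38], [358.3, 215.3]), ([19, 103, 4, 15, 45], [320.6, 240.2]), ([48, 108, 6, 12, 41], [350.0, 243.2])] []
0 [[[347.3, 195.3]], [[335.1, 232.8]], [[331.8, 250.8]], [[341.1, 221.1]]] [0.4858 0.0559 0.0388]
4 [[[347.2, 195.3]], [[335.0, 235.8]], [[332.0, 253.8]], [[341.2, 222.1]]] [0.4857 0.0539 0.0266]
8 [[[347.2, 195.4]], [[335.0, 238.6]], [[332.2, 256.4]], [[341.4, 222.9]]] [0.4856 0.051  0.0146]
```

apply_moves:
  commands:
    - [[0,0,-0.2],0,0.38]
    - [[0,0,-0.2],0,0.38]
    - [[0,0.2,-0.2],0,0.38]
    - [[0,0.4,-0.2],0,0.38]
    - [[0,0.5,-0.2],0,0.38]
    - [[0,0.5,-0.2],0,0.38]

```text
clock: 25.52
tool_pos: [0.4775, -0.1144, 0.0373]
orientation: [-179.9, -0.0, -92.9]
force: [-0.6, 0.5, 9.8]
opening: 0.0552
gripper_force: 30.0
```

```bash
python3 v.py | grep -v "^2[34]"|head -8; python3 seg.py | grep -E "blue|red"
```

```text
25.5167 [ 0.47746024 -0.11439251  0.03729583] [-0.6  0.5  9.8] [ 0.318  0.532 -0.017]
[ 0.4835  0.0121 -0.0782] [[334.08766459 276.06515015]]
loop [331.8 255.5] 0.63
well [336.8 224.8] 0.56
loco [318.8 309.7] 0.64
stud [326.8 254.8] 0.71
228 ................YYYYY.YYYYYYYYYYYYYYYYYYY...
229 .................YYYYYYYYY.YYYYYYYYYYYYY....
blue [([35, 65, 23, 9, 150], [345.7, 198.9]), ([22, 101, 25, 11, 175], [334.3, 236.5])]
red [([28, 80, 4, 7, 13], [329.4, 212.5]), ([56, 80, 5, 14, 42], [357.8, 216.0]), ([18, 105, 5, 15, 43], [320.0, 242.3]), ([48, 109, 5, 11, 37], [349.8, 243.7])] []
```

apply_moves:
  commands:
    - [[0,0,0.1],0,0.38]
    - [[0,0,0.1],0,0.3]
    - [[0,0,0.1],0,0.15]
    - [[0,0,0.1],0,0.1]
    - [[0,0,0.1],0,0.1]
    - [[0,0,1.5],0,0.05]
    - [[0,0,4],0,0]
    - [[0,0,8],0,0]
    - [[4,4,12],0,0]
    - [[8,8,14],0,0]
    - [[12,12,14],0,0]
    - [[16,16,14],0,0]
    - [[19,20,14],0,0]
    - [[21.8,22,14],0,0]
    - [[21.8,22,14],0,0]
    - [[21.8,22,14],0,0]

```text
clock: 27.75
tool_pos: [0.6966, 0.108, 0.1757]
orientation: [180.0, -0.0, -92.9]
force: [-0.3, 0.0, 1.4]
opening: 0.0875
gripper_force: 0.0
```

```bash
cat > w.py <<'E'
from h import *
o=ctrl.get_obs();t=o["tool_pos"];print(o["clock"],t,o["force"].round(1))
acc={}
for i in range(2):
    P=[ctrl.snapshot(n) for n in("top","side","wrist")]
    for p,n in zip(P,("top","side","wrist")):
        for k,z in dict(barrel=.003,well=.039,loop=.037,stud=.037,wagon=.003,loco=.003).items():
            b=best(p,k)
            if b and b["score"]>.4: acc.setdefault((k,n),[]).append(atz(p,b["at"],z)[:2])
for k in sorted(acc): print(k,[v.round(4).tolist() for v in acc[k]])
top=P[0]
h=cv2.cvtColor(top["img"],cv2.COLOR_RGB2HSV)
x0,y0,x1,y1=225,145,280,195
a=top["img"][y0:y1,x0:x1].astype(int); m=(a[...,0]-a[...,2]>50)&(a[...,0]>110)
ys,xs=np.nonzero(m);print("barrel top px",len(xs), [xs.min()+x0,xs.max()+x0,ys.min()+y0,ys.max()+y0] if len(xs) else 0)
if len(xs): print(atz(top,(xs.mean()+x0,ys.mean()+y0),.045).round(4))
s=P[1]; x0,y0,x1,y1=300,130,380,260
m=cv2.inRange(cv2.cvtColor(s["img"],cv2.COLOR_RGB2HSV)[y0:y1,x0:x1],np.array((100,100,40)),np.array((125,255,255)))
n,l,st,c=cv2.connectedComponentsWithStats(m);print([(st[i].tolist(),(c[i]+[x0,y0]).round(1)) for i in range(1,n) if st[i][4]>15])
m=cv2.inRange(h[230:310,280:480],np.array((100,100,40)),np.array((125,255,255)))
n,l,st,c=cv2.connectedComponentsWithStats(m);print("top blue",[(st[i].tolist(),(c[i]+[280,230]).round(1),atz(top,c[i]+[280,230],.066)[:2].round(4)) for i in range(1,n) if st[i][4]>12])
E
python3 w.py
```

```text
27.75 [0.69660252 0.10801981 0.17570579] [-0.3  0.   1.4]
('barrel', 'side') [[0.6914, 0.1525]]
('barrel', 'top') [[0.6457, 0.3074]]
('barrel', 'wrist') [[0.6946, 0.1534], [0.6934, 0.1501]]
('loco', 'side') [[0.4968, 0.1806], [0.489, 0.184]]
('loco', 'top') [[0.4952, 0.1826], [0.4884, 0.1845]]
('loco', 'wrist') [[0.4936, 0.1812], [0.4936, 0.1849]]
('loop', 'side') [[0.4851, 0.0643], [0.4859, 0.0542]]
('loop', 'top') [[0.4909, 0.0602], [0.4871, 0.0649]]
('loop', 'wrist') [[0.4856, 0.0606], [0.4852, 0.0613]]
('stud', 'side') [[0.4842, 0.0604], [0.4916, 0.055]]
('stud', 'top') [[0.4933, 0.0777], [0.4876, 0.0606]]
('stud', 'wrist') [[0.4862, 0.0613], [0.4852, 0.0605]]
('wagon', 'side') [[0.4799, -0.0573], [0.479, -0.0635]]
('wagon', 'top') [[0.4757, -0.0381], [0.4825, -0.0399]]
('wagon', 'wrist') [[0.4816, -0.0472], [0.4808, -0.0479]]
('well', 'side') [[0.4873, -0.05], [0.4854, -0.0543]]
('well', 'top') [[0.4795, -0.0462], [0.4783, -0.0491]]
('well', 'wrist') [[0.4796, -0.0484], [0.4813, -0.0472]]
barrel top px 0 0
[([35, 64, 23, 10, 149], array([346.2, 198.8])), ([22, 101, 25, 11, 177], array([334.3, 236.4]))]
top blue [([37, 24, 4, 29, 87], array([319. , 268.3]), array([0.4822, 0.0199])), ([108, 26, 4, 29, 97], array([389.7, 270.8]), array([ 0.4751, -0.1134]))]
```

apply_moves:
  commands:
    - [[-0.3,2,0],0,0]
    - [[-0.3,4.4,-2],0,0]
    - [[-0.3,4.4,-5],0,0]
    - [[-0.3,4.4,-8],0,0]
    - [[-0.3,4.4,-11],0,0]
    - [[-0.3,4.4,-13.5],0,0]
    - [[-0.3,4.4,-15.3],0,0]
    - [[-0.3,4.4,-15.3],0,0]
    - [[-0.3,4.4,-15.3],0,0]

```text
clock: 30.6
tool_pos: [0.6915, 0.1493, 0.0227]
orientation: [179.9, -0.1, -93.0]
force: [0.7, -0.5, 0.5]
opening: 0.0876
gripper_force: 0.0
```

apply_moves:
  commands:
    - [[0,0,-0.5],0,0]
    - [[0,0,-0.9],0,0]
    - [[0,0,-0.9],0,0]

```text
clock: 30.85
tool_pos: [0.6922, 0.1498, 0.015]
orientation: [-180.0, 0.0, -93.0]
force: [-0.0, -0.2, -1.6]
opening: 0.0871
gripper_force: 0.0
```

apply_moves:
  commands:
    - [[0,0,-0.5],0,0.1]
    - [[0,0,-0.8],0,0.3]
    - [[0,0,-0.8],0,0.45]
    - [[0,0,-0.8],0,0.53]
    - [[0,0,-0.8],0,0.6]
    - [[0,0,-0.8],0,0.6]
    - [[0,0,-0.8],0,0.6]
    - [[0,0,-0.8],0,0.6]

```text
clock: 31.52
tool_pos: [0.6921, 0.1497, 0.0066]
orientation: [-180.0, 0.0, -93.0]
force: [0.5, -0.6, -0.2]
opening: 0.0394
gripper_force: 1.8
```

apply_moves:
  commands:
    - [[0,0,1.5],0,0.6]
    - [[0,0,3],0,0.6]
    - [[0,0,5],0,0.6]
    - [[0,0,8],0,0.6]
    - [[0,0,11],0,0.6]
    - [[0,0,11],0,0.6]

```text
clock: 32.02
tool_pos: [0.6955, 0.1506, 0.1238]
orientation: [-179.5, 0.2, -92.9]
force: [1.7, 0.6, 0.6]
opening: 0.0392
gripper_force: 30.0
```

```bash
python3 - <<'E'
from h import *
o=ctrl.get_obs();t=o["tool_pos"];print(o["clock"],t,o["force"].round(1),o["opening"],o["gripper_force"])
P={n:ctrl.snapshot(n) for n in("top","side")}
for n,p in P.items():
    for k in("barrel","well"):
        b=best(p,k)
        if b: print(n,k,np.round(b["at"],1),round(b["score"],2),atz(p,b["at"],t[2]).round(3))
s=P["side"]
for z in(.09,.1,.11,.12): print(z,proj(s,[t[0],t[1],z]).round(1))
# barrel mask in side near tcp
u=proj(s,t)[0].astype(int);x0,y0=u[0]-40,u[1]-35
a=s["img"][y0:y0+90,x0:x0+80].astype(int);m=(a[...,0]-a[...,2]>45)&(a[...,0]>90)
ys,xs=np.nonzero(m);print("mask",len(xs),xs.mean()+x0,ys.mean()+y0,xs.min()+x0,xs.max()+x0,ys.min()+y0,ys.max()+y0)
for r in range(0,90,2):
    if m[r].any(): print(y0+r,"".join("#" if v else "." for v in m[r]))
E
```

```text
32.0167 [0.69548274 0.15061214 0.12376497] [1.7 0.6 0.6] 0.03924034381363428 30.000224160030484
top barrel [348.2 266.3] 0.52 [ 0.482 -0.033  0.124]
top well [355.1 268.6] 0.74 [ 0.478 -0.045  0.124]
side barrel [221.4 248.2] 0.97 [0.69  0.161 0.124]
side well [337.1 225.7] 0.94 [0.474 0.053 0.124]
0.09 [[222.6 256. ]]
0.1 [[222.  252.6]]
0.11 [[221.4 249.2]]
0.12 [[220.8 245.7]]
mask 1059 204.3654390934844 243.04815864022663 180 257 209 298
209 ####.......#############........................................................
211 ##.........................#########............................................
213 ..................##....................######..................................
215 .................#..............................................................
217 #................#..............................................................
219 ##...............##.............................................................
221 ####....................................................#.......................
223 ###############...................#####................
[... 1450 characters left out ...]
....................
259 ###.............................................................................
261 ##..............................................................................
263 #...............................................................................
289 ...................................####.........................................
291 ..............................#############.....................................
293 ............................#################...................................
295 ...........................##################...................................
297 ..........................####################..................................
```

apply_moves:
  commands:
    - [[-3,-3,1],0,0.6]
    - [[-6,-6,2],0,0.6]
    - [[-9,-9,2],0,0.6]
    - [[-12,-12,2],0,0.6]
    - [[-15,-15,2],0,0.6]
    - [[-18,-18,2],0,0.6]
    - [[-20.5,-19.5,2],0,0.6]
    - [[-21.3,-19.9,2],0,0.6]
    - [[-21.3,-19.9,1],0,0.6]
    - [[-21.3,-19.9,0],0,0.6]
    - [[-21.3,-19.9,0],0,0.6]
    - [[-21.3,-19.9,0],0,0.6]

```text
clock: 33.32
tool_pos: [0.4789, -0.049, 0.1152]
orientation: [179.9, -0.1, -92.9]
force: [-0.1, -0.4, -1.3]
opening: 0.0392
gripper_force: 30.0
```

```bash
python3 - <<'E'
from h import *
o=ctrl.get_obs();t=o["tool_pos"];print(o["clock"],t,o["force"].round(1),o["orientation"].round(1))
zb=t[2]-.0036
for n in("side","wrist","side","wrist"):
    p=ctrl.snapshot(n)
    for k in("barrel","well"):
        b=best(p,k)
        if b: print(n,k,np.round(b["at"],1),round(b["score"],2),atz(p,b["at"],zb if k=="barrel" else .039).round(4))
s=ctrl.snapshot("side")
u=proj(s,[t[0],t[1],zb+.028])[0].astype(int);x0,y0=u[0]-25,u[1]-25;print(x0,proj(s,[t[0],t[1],zb]),proj(s,[t[0],t[1],zb+.055]))
a=s["img"][y0:y0+56,x0:x0+50].astype(int)
for r in range(0,56): print(y0+r,"".join("B" if v[2]-v[0]>40 else "#" if v[0]-v[2]>90 and v[0]>150 else "+" if v[0]-v[2]>40 else "." for v in a[r]))
E
```

```text
33.3167 [ 0.47894851 -0.04904207  0.11518368] [-0.1 -0.4 -1.3] [ 1.799e+02 -1.000e-01 -9.290e+01]
side barrel [339.6 201.1] 0.87 [ 0.4833 -0.0409  0.1116]
side well [335.8 221. ] 0.93 [ 0.4926 -0.054   0.039 ]
wrist barrel [318.1 289.9] 0.93 [ 0.4794 -0.0454  0.1116]
wrist well [315.  246.8] 0.67 [ 0.4814 -0.0471  0.039 ]
side barrel [338.7 199.4] 0.61 [ 0.4862 -0.0463  0.1116]
side well [338.3 223.1] 0.87 [ 0.4857 -0.0479  0.039 ]
wrist barrel [316.3 290. ] 0.69 [ 0.4799 -0.0455  0.1116]
wrist well [314.2 244.6] 0.81 [ 0.4814 -0.0489  0.039 ]
317 [[342.11437524 199.01711651]] [[342.79362478 179.40516905]]
164 ..................................++++++..........
165 .............+....................................
166 ............+.....................................
167 ............+.....................................
168 ............+.....................................
169 ..................................................
170 ............+.....................................
171 .................................................+
172 ..........................................
[... 1893 characters left out ...]
...+++..+++++++++++++++++++++++.........
208 .............+++..++++++++++++++++++++++..........
209 ............++++..++++++++++++++++++++++..........
210 ............+++..++++++++++++++++++++++..+++......
211 ............+++.++++.++++++++++++++.+++..+++......
212 ............+++++++++++++++++++++++++++.++++......
213 ............++.++++++++++++++++++++++++.+++.......
214 ............+++.++++++++++++++++++++++..++++......
215 ............++++++++++++++++++++++++++..+++.......
216 ............+.++++.++++++++++++++++++..++++.......
217 ............+.+....+++.++++++++++++++..++++.......
218 ............+......++++++++++++++++++..++++.......
219 ............++...++++++++++++++.+.++...+++........
```

apply_moves:
  commands:
    - [[0.1,-0.2,-1.2],0,0.6]
    - [[0.1,-0.2,-2.4],0,0.6]
    - [[0.1,-0.2,-3.6],0,0.6]
    - [[0.1,-0.2,-4.6],0,0.6]
    - [[0.1,-0.2,-5.4],0,0.6]
    - [[0.1,-0.2,-5.8],0,0.6]
    - [[0.1,-0.2,-5.8],0,0.6]

```text
clock: 34.55
tool_pos: [0.4794, -0.0515, 0.0577]
orientation: [179.9, -0.0, -93.0]
force: [-0.4, 0.2, -0.2]
opening: 0.0393
gripper_force: 30.0
```

apply_moves:
  commands:
    - [[0,0,-0.4],0,0.6]
    - [[0,0,-0.8],0,0.6]
    - [[0,0,-1.2],0,0.6]
    - [[0,0,-1.2],0,0.6]
    - [[0,0,-1.2],0,0.6]

```text
clock: 34.97
tool_pos: [0.4798, -0.0514, 0.0463]
orientation: [180.0, -0.0, -93.0]
force: [0.4, -0.0, 0.4]
opening: 0.0389
gripper_force: 30.0
```

apply_moves:
  commands:
    - [[0,0,-0.2],0,0.6]
    - [[0,0,-0.3],0,0.6]
    - [[0,0,-0.3],0,0.6]
    - [[0,0,-0.3],0,0.6]

```text
clock: 35.3
tool_pos: [0.48, -0.0514, 0.0435]
orientation: [-180.0, -0.0, -93.0]
force: [-0.1, 0.5, -1.1]
opening: 0.0393
gripper_force: 30.0
```

```bash
python3 - <<'E'
from h import *
o=ctrl.get_obs();t=o["tool_pos"];print(o["clock"],t,o["force"].round(1))
for n in("side","wrist","side","wrist"):
    p=ctrl.snapshot(n)
    for k in("barrel","well","wagon","loop"):
        b=best(p,k)
        if b: print(n,k,np.round(b["at"],1),round(b["score"],2),atz(p,b["at"],dict(wagon=.003,loop=.037).get(k,.039)).round(4)[:2])
E
```

```text
35.3 [ 0.47995771 -0.0513602   0.04348085] [-0.1  0.5 -1.1]
side barrel [337.7 223.5] 0.92 [ 0.4869 -0.0463]
side well [337.5 223.9] 0.82 [ 0.4871 -0.0448]
side wagon [342.3 234.7] 0.64 [ 0.4755 -0.0486]
side loop [331.7 253.8] 0.58 [0.4842 0.0514]
wrist barrel [317.5 289.6] 0.91 [ 0.4802 -0.048 ]
wrist wagon [315.6 264. ] 0.69 [ 0.4813 -0.0494]
side barrel [336.5 222.8] 0.57 [ 0.49   -0.0481]
side well [336.9 224.5] 0.56 [ 0.4881 -0.0425]
side wagon [341.8 232.1] 0.89 [ 0.478  -0.0573]
side loop [332.2 256.6] 0.81 [0.4817 0.0596]
wrist barrel [319.2 288.7] 0.74 [ 0.4793 -0.0484]
wrist wagon [315.6 265.3] 0.69 [ 0.4812 -0.0487]
```

apply_moves:
  commands:
    - [[0,0,-0.1],0,0.6]
    - [[0,0,-0.1],0,0.5]
    - [[0,0,-0.1],0,0.4]
    - [[0,0,-0.1],0,0.3]
    - [[0,0,-0.1],0,0.25]
    - [[0,0,-0.1],0,0.2]
    - [[0,0,1],0,0.2]
    - [[0,0,3],0,0.2]
    - [[0,0,6],0,0.1]
    - [[0,0,10],0,0]
    - [[0,-4,13],0,0]
    - [[0,-8,14],0,0]
    - [[0,-12,14],0,0]
    - [[0,-16,14],0,0]
    - [[0,-20,14],0,0]
    - [[0,-24,14],0,0]
    - [[0,-24,14],0,0]
    - [[0,-24,14],0,0]

```text
clock: 37.8
tool_pos: [0.4791, -0.2935, 0.1827]
orientation: [179.9, 0.0, -93.2]
force: [0.2, 1.0, 0.0]
opening: 0.0876
gripper_force: 0.0
```

```bash
python3 - <<'E'
from h import *
o=ctrl.get_obs();t=o["tool_pos"];print(o["clock"],t,o["force"].round(1))
for n in("side","top","wrist","side","top"):
    p=ctrl.snapshot(n)
    for k in("barrel","well","loop","stud","loco"):
        b=best(p,k)
        if b: print(n,k,np.round(b["at"],1),round(b["score"],2),atz(p,b["at"],dict(loco=.003,loop=.037,stud=.037).get(k,.039)).round(4)[:2])
s=p if n=="side" else ctrl.snapshot("side")
print([proj(s,[.4797,-.0475,z]).round(1).tolist() for z in(.039,.094)])
a=s["img"][180:262,312:362].astype(int)
for r in range(82): print(180+r,"".join("B" if v[2]-v[0]>30 else "Y" if v[0]-v[2]>60 and v[0]>110 and v[1]-v[2]>30 else "+" if v[0]-v[2]>40 else "#" if v.min()>125 else "k" if v.max()<50 else "." for v in a[r]))
E
```

```text
37.8 [ 0.47908246 -0.29345845  0.18269949] [0.2 1.  0. ]
side barrel [339.3 223.9] 0.59 [ 0.483  -0.0456]
side well [337.3 225.6] 0.8 [ 0.4866 -0.039 ]
side loop [330.1 255.2] 0.59 [0.4869 0.0563]
side stud [329.7 256. ] 0.88 [0.4873 0.0588]
side loco [315.8 307.8] 0.92 [0.4951 0.1795]
top barrel [354.  271.8] 0.95 [ 0.4756 -0.0475]
top well [355.6 271.3] 0.7 [ 0.4765 -0.0506]
top loop [294.8 269.1] 0.59 [0.4828 0.0673]
top stud [298.1 264.9] 0.63 [0.4909 0.0607]
top loco [238.7 266.2] 0.82 [0.4922 0.1826]
side barrel [338.9 222.5] 0.81 [ 0.4847 -0.0502]
side well [337.5 221.4] 0.63 [ 0.4885 -0.0533]
side loop [330.  256.3] 0.77 [0.4865 0.0596]
side stud [328.5 253.9] 0.57 [0.491 0.053]
top barrel [353.  270.3] 0.87 [ 0.4785 -0.0456]
top well [354.3 271. ] 0.97 [ 0.4771 -0.0481]
top loop [295.1 269.2] 0.79 [0.4826 0.0667]
top stud [297.2 267.1] 0.92 [0.4866 0.0625]
top loco [239.4 264.5] 0.73 [0.4956 0.1812]
[[[340.8, 223.5]], [[341.5, 205.4]]]
180 ..................................................
181 ..................................................
182 ...........................
[... 3668 characters left out ...]
..........##...++++++++++++++k..........
250 kkkkkkkkkk.....+YYYYYY.........+++.++++k..........
251 .kkkkkk.kkkk.k.+YYYYYYY............++++k..........
252 .kk..kk.k.kkkkkkkkk..+YY...........++++...........
253 kkk...k.kkkkkkkkkkkkkkk.kkk........++++...........
254 kkkkkk.kk.kkkkkkk.kkkk.kk.kkkk........+...........
255 kkkkkk..kk.kkkkkkk..kkkkkkkkkk....................
256 kkkkkkkkkkkkkkkkkk.kkk..kk.kk.....................
257 kk..kk..kkkkk.kkkkk.kkk.kkkk......................
258 kkk.kkkk.kk.kkkkkkkkk..kk.kkk.....................
259 k.kkkkkk.kkkkkkkkkk.kkkk.kkk......................
260 kkkkkk..k.kkkkk..kkkkkkk.k.k......................
261 kkkkkkkkk.kkk.kkkkk..kkkkkk.......................
```

```bash
python3 -c "
from plant import ctrl
print(ctrl.close_job())"
```

```text
the job is handed in; nothing more can be done
None
```

I handed the job in; no verdict came back. The last camera check showed the wagon's loop captive under the stud head with its wheels level on the mat, the barrel seated upright in the well, and the locomotive within a few millimetres of its start.

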